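# Rack the sample jars and lock the retaining bar

## Robot

A 6-joint arm with a two-finger parallel gripper is mounted at the origin on the work surface. World frame = base frame: x ahead of the robot, y to its left, z up, the work surface at z = 0. Lengths are in m, angles in rad, forces in N, time in s.
With the tool pointing down it reaches from about 0.225 to 0.725 m from the base axis. Payload 3.1 kg.
Tool frame: the origin (TCP) lies at the very end of the fingers, on their centre line; the grasp point (between the pads) lies 19 mm behind it (manip.grasp_offset is the distance from the TCP to the grasp point, in m); z points along the fingers, y is the direction in which the jaws open and shut (so a half turn about z gives the same grasp; the last joint's range is limited). The gripper opens to 85 mm and grips with 20 to 120 N. Pads are 22 mm wide; open, the fingers measure 114 mm over their backs; the gripper's body (76 mm by 85 mm) begins 54 mm behind the grasp point. The pads swing forward as they close: fully open they stand 13 mm farther back than shut.
Start: joints at [-1.243, 0.048, 0.099, 1.622, 0, 1.443], TCP at [0.231, -0.471, 0.231] pointing down, gripper open.
Joint ranges: [-2.91, 2.91], [-0.99, 1.94], [-1.21, 1.42], [-2.12, 2.29], [-1.49, 1.47], [-3.14, 3.14]. Speed limits (rad/s): [2.79, 2.79, 3.14, 3.14, 3.14, 3.14].

## Interface

Orientations are given as [roll, pitch, yaw] about the fixed x, y, z axes, in that order (R = Rz(yaw) Ry(pitch) Rx(roll)).
In Python, from station import telemetry, cams, close_job, manip gives the robot as it stands.
- The arm moves only by the tool servo_tool, never from a script. Its argument "steps" is a list of rows, each an object of numbers: "dx", "dy", "dz": the shift along the tool's x, y, z in m; "rx", "ry", "rz": the turn, a rotation vector about the tool's x, y, z in rad; "claw": the finger opening in m, from 0 to 0.0854. A call has 1 to 12 rows; each row is the pose to reach, as a shift and turn from the pose measured when the call began, along the tool's axes at that moment; what a row does not reach only later rows make up. A row lasts 1/8 s, in which the tool goes at most 62.5 mm and 10.7 degrees, less where a joint would pass 70% of its speed; a pose out of reach is approached as far as the arm can. A call with a gripper value outside its range is refused whole. The fingers move at their own pace and stop on an object; "newtons" is the grip in N (left out, the last holds). Time passes only in rows, so rows that repeat a pose let the fingers close. It gives the time, the measured TCP pose, the force and the opening at its end, in the units of the state.
- telemetry.read_state(): the state, without advancing time (a new reading comes with each control period).
- cams.read_camera(name): name is "scene" or "top" or "wrist"; returns (picture, depth): 480x640x3 uint8, blue, green, red; 480x640 float32, m along the optical axis (not along the pixel's ray), 0 where there is no reading.
- cams.calibration(name): a dict with "fx", "fy", "cx", "cy" (pixels), "k1" (the pictures are not rectified: a ray, as slopes to the right and down, at radius r is drawn at 1 + k1 r^2 times it, then the intrinsics apply), "rvec" (rotation vector, rad) and "tvec" (3), from world to camera coordinates, as OpenCV has them; the wrist camera has in their place "hand_eye" (4x4, takes a point from camera to tool coordinates, whose origin is the TCP and whose axes are the flange's). Camera axes: x right, y down, z forward; pixel columns grow to the right and rows downward; lengths in m; the calibration is good to about 2 mm. A picture is of the moment at which its call begins: read the wrist's pose just before it. calibration takes no time and is no camera call.
- close_job(): hands the job in, once; it reports no verdict.
The state is a dict: "t": time; "qpos": joint angles; "qd": joint speeds; "effort": joint torques, N m; "tool_pos": TCP position; "ee_rot": TCP orientation; "ft_force": force on the tool from outside, world axes, zero at the start; "wrist_torque": the same for the moment, N m; "opening": finger opening in m.
Only numpy, scipy, OpenCV 4.12 (cv2) and the standard library are available. Lean on these libraries where they do the work, as an engineer would, in place of code of your own. Each camera call takes 0.05 s, during which the arm holds its last target. There are 200 camera calls.

## Task

Put the sample jars away in the white bench rack: stand all the amber jars in one straight row on the rear rubber strip and all the white blue-lidded tubs in one straight row on the front strip, upright, each with its whole base on its strip and close beside its neighbour, no more than a finger's width between them. Then swing the retaining bar across the front and push its snap hook onto the eye bolt until the sprung gate snaps shut behind the ring. Leave the clear green-lidded jar and the other things on the bench where they are.

Things in the scene. Friction and masses are not known exactly. Their poses are not given: they have to be found in the camera images.
- rack: White bench rack, fixed, 217 mm deep (x) and 310 mm long (y). Origin: on the table, about midway between the two rows; x points to the rack's back, y along the rows towards the bar's hinge, z up. The jars stand on its deck, 60 mm above the table. A thin guard rail, top 89 mm above the table, runs along the back (x = 106 mm) and both ends (y = 138 and -118 mm)
- back_row (a point): Middle of the rear ribbed dark rubber strip, 78 mm wide (x) and 220 mm long (y), flush on the deck; at rack x = 46 mm; axes as the rack's. The amber jars' row runs along y
- front_row (a point): Middle of the front ribbed dark rubber strip, 72 mm wide (x) and 220 mm long (y), flush on the deck; at rack x = -42 mm; axes as the rack's. The white tubs' row runs along y
- eye (a point): Steel eye bolt at the rack's front, at the end away from the hinge: middle of the foremost wire of its ring, 92 mm above the table. The ring stands upright in the rack's x-z plane, 5.5 mm wire, 27 mm inside, reaching 36 mm back from here. The bar's hook goes over this wire
- retaining_bar (a joint): Angle of the bar about its upright hinge, rad: 0 = straight across the front, the eye's wire in the middle of the hook; grows as it swings out from the rack (stop 0.6); stays where left. Its gate meets the wire at 0.07; push on to about -0.03 (stop -0.043, hook's back on the wire) and the gate slips past and snaps shut; then it has play from -0.043 to 0.035 and cannot be pulled open
- bar_hinge (a point): Hinge pin of the retaining bar, at the rack's front corner (rack x = -92 mm, y = 120 mm), 92 mm above the table; the bracket's top is 12 mm higher. The bar is a level 8 mm steel rod, 286 mm long with the brass snap hook at its free end
- bar_sleeve (a point): Middle of the black rubber sleeve on the bar, 14 mm in diameter and 52 mm long, on the bar's axis 175 mm from the hinge pin, 92 mm above the table: the place to push. Axes: the rack's when the bar is at 0, turning with the bar; the bar runs along -y to the hook; pushing to +x closes it. Pushing the gate open takes about 5 N here
- hook_mouth (a point): Middle of the brass snap hook (75 mm long, 41 mm wide) on the bar's free end, 256 mm from the hinge pin: where the eye's wire is to lie. Axes as the sleeve's. The gate is on the rack side
- hook_gate (a joint): Angle of the snap hook's sprung gate, a thin 34 mm steel finger on the hook's rack side, rad: 0 = shut against the hook's nose; grows as it is pushed into the hook (about 0.65 as the wire slips past); springs back to 0 by itself
- mat_mid (a point): Middle of the top of the blue-grey rubber bench mat, 250 x 330 x 3 mm, fixed, on which the jars wait; x across its short side
- amber1_mid (a point): loose jar, 54 mm in diameter and 64 mm tall with straight sides, 130 g or so, standing on the bench mat at the start; amber glass with a paper label band and a black lid. The point is on its axis, half-way up; z is its axis (up). There are two or three of this kind; an absent one reads None
- amber2_mid (a point): loose jar, 54 mm in diameter and 64 mm tall with straight sides, 130 g or so, standing on the bench mat at the start; amber glass with a paper label band and a black lid. The point is on its axis, half-way up; z is its axis (up). There are two or three of this kind; an absent one reads None
- amber3_mid (a point): loose jar, 54 mm in diameter and 64 mm tall with straight sides, 130 g or so, standing on the bench mat at the start; amber glass with a paper label band and a black lid. The point is on its axis, half-way up; z is its axis (up). There are two or three of this kind; an absent one reads None
- tub1_mid (a point): loose jar, 48 mm in diameter and 60 mm tall with straight sides, 100 g or so, standing on the bench mat at the start; white plastic tub with a blue lid. The point is on its axis, half-way up; z is its axis (up). There are two or three of this kind; an absent one reads None
- tub2_mid (a point): loose jar, 48 mm in diameter and 60 mm tall with straight sides, 100 g or so, standing on the bench mat at the start; white plastic tub with a blue lid. The point is on its axis, half-way up; z is its axis (up). There are two or three of this kind; an absent one reads None
- tub3_mid (a point): loose jar, 48 mm in diameter and 60 mm tall with straight sides, 100 g or so, standing on the bench mat at the start; white plastic tub with a blue lid. The point is on its axis, half-way up; z is its axis (up). There are two or three of this kind; an absent one reads None
- clear_jar_mid (a point): Loose clear jar with a green lid, 48 mm in diameter and 56 mm tall, on the mat among the others; half-way up its axis. Not to be moved
- beaker: Loose empty glass beaker, 68 mm across and 85 mm tall, origin under its base. Not to be moved
- dish: Loose clear plastic dish, 90 mm across and 16 mm tall, origin under its base. Not to be moved
- spool: Loose grey spool, 54 mm across and 40 mm tall, origin under its base. Not to be moved
- driver: Loose screwdriver lying on the table near the robot, about 200 mm long. Not to be moved
- meter: Loose yellow hand meter, 150 x 75 x 40 mm, lying on its back, origin under its middle. Not to be moved

How it is judged:
On the way, in this order (a step that is already met when the one before it is completed fails the run):
1. every amber jar stands in the rear row and every white tub in the front row (x of amber1_mid in the frame of rack between 0.0335 and 0.0585 m and y of amber1_mid in the frame of rack between -0.083 and 0.083 m and z of amber1_mid in the frame of rack between 0.084 and 0.1 m and angle between each of amber1_mid, amber2_mid, amber3_mid, tub1_mid, tub2_mid, tub3_mid's own z axis and vertical below 0.1 rad and (horizontal distance between amber1_mid and amber2_mid below 0.08 m or horizontal distance between amber1_mid and amber3_mid below 0.08 m) and x of amber2_mid in the frame of rack between 0.0335 and 0.0585 m and y of amber2_mid in the frame of rack between -0.083 and 0.083 m and z of amber2_mid in the frame of rack between 0.084 and 0.1 m and (horizontal distance between amber2_mid and amber1_mid below 0.08 m or horizontal distance between amber2_mid and amber3_mid below 0.08 m) and x of amber3_mid in the frame of rack between 0.0335 and 0.0585 m and y of amber3_mid in the frame of rack between -0.083 and 0.083 m and z of amber3_mid in the frame of rack between 0.084 and 0.1 m and (horizontal distance between amber3_mid and amber1_mid below 0.08 m or horizontal distance between amber3_mid and amber2_mid below 0.08 m) and x of tub1_mid in the frame of rack between -0.0545 and -0.0295 m and y of tub1_mid in the frame of rack between -0.083 and 0.083 m and z of tub1_mid in the frame of rack between 0.082 and 0.098 m and (horizontal distance between tub1_mid and tub2_mid below 0.074 m or horizontal distance between tub1_mid and tub3_mid below 0.074 m) and x of tub2_mid in the frame of rack between -0.0545 and -0.0295 m and y of tub2_mid in the frame of rack between -0.083 and 0.083 m and z of tub2_mid in the frame of rack between 0.082 and 0.098 m and (horizontal distance between tub2_mid and tub1_mid below 0.074 m or horizontal distance between tub2_mid and tub3_mid below 0.074 m) and x of tub3_mid in the frame of rack between -0.0545 and -0.0295 m and y of tub3_mid in the frame of rack between -0.083 and 0.083 m and z of tub3_mid in the frame of rack between 0.082 and 0.098 m and (horizontal distance between tub3_mid and tub1_mid below 0.074 m or horizontal distance between tub3_mid and tub2_mid below 0.074 m)), for 0.3 s.
2. the retaining bar's hook is on the eye bolt, its gate snapped shut (value of joint retaining_bar below 0.05 rad and value of joint hook_gate below 0.06 rad), for 0.3 s.
At the end, for the whole second after the job is handed in: Every amber jar stands upright on the deck, centre within 12 mm of the rear strip's middle line (tubs: front strip), within 83 mm of the strip's middle lengthwise and 80 mm (tubs 74) from one of its kind (centres); bar below 0.05 rad with the hook gate below 0.06 rad: snapped shut; bystanders left (all of step 1 and all of step 2); the robot touches nothing.
It fails at once if the clear green-lidded jar is moved more than 50 mm (distance of clear_jar_mid from where it was at the start of the episode above 0.05 m).
It fails at once if another thing on the bench (beaker, dish, spool, screwdriver or meter) is moved more than 50 mm (distance of any of beaker, dish, spool, driver, meter from where it was at the start of the episode above 0.05 m).
Of amber1, amber2, amber3 only 2 to 3 are there at a start; the rules pass over those that are not, and their reading is None.
Of tub1, tub2, tub3 only 2 to 3 are there at a start; the rules pass over those that are not, and their reading is None.
At some moment in a run one of amber1, amber2, amber3 may be knocked a few centimetres aside while the robot is not near it.
It also fails if it takes over 210 s, if anything falls off the work surface, if the arm or the gripper's body presses on something with over 40 N, if the wrist force passes 120 N, or if a joint passes its speed limit or range.

## Working session

There is one attempt and no reset: what is moved stays moved. The work goes in short steps, Python scripts to look and compute and a tool call to move; the robot and the scene stay as the last step left them, time stands still between calls to the robot, and variables do not carry over. Pictures are saved under pics/ and viewed, about 12 in all and at most 16, crops included, and the job is handed in when it is done.

Besides the shell and the picture viewer there is one more tool, called after ">>>" in YAML: its name, and indented under it one key for each argument. servo_tool: Moves the arm, as the interface text tells. Its arguments: {"type":"object","properties":{"steps":{"type":"array","items":{"type":"object","properties":{"dx":{"type":"number"},"dy":{"type":"number"},"dz":{"type":"number"},"rx":{"type":"number"},"ry":{"type":"number"},"rz":{"type":"number"},"claw":{"type":"number"}}}},"newtons":{"type":"number"}},"required":["steps"]}

```bash
ls; mkdir -p pics; cat > h.py <<'E'
import numpy as np, cv2
from station import telemetry, cams, close_job, manip
from scipy.spatial.transform import Rotation as R
def cam(name):
    c=cams.calibration(name)
    if name=="wrist":
        s=telemetry.read_state(); T=np.eye(4); T[:3,:3]=R.from_euler('xyz',s['ee_rot']).as_matrix(); T[:3,3]=s['tool_pos']
        M=T@np.array(c['hand_eye'])
    else:
        W=np.eye(4); W[:3,:3]=R.from_rotvec(np.ravel(c['rvec'])).as_matrix(); W[:3,3]=np.ravel(c['tvec']); M=np.linalg.inv(W)
    return c,M
def rays(c,M,uv):
    K=np.array([[c['fx'],0,c['cx']],[0,c['fy'],c['cy']],[0,0,1.]])
    p=cv2.undistortPoints(np.array(uv,float).reshape(-1,1,2),K,np.array([c['k1'],0,0,0.])).reshape(-1,2)
    return M[:3,3],np.c_[p,np.ones(len(p))]@M[:3,:3].T
def onz(c,M,uv,z):
    o,d=rays(c,M,uv); return o+d*((z-o[2])/d[:,2])[:,None]
def depthpt(c,M,uv,z):
    o,d=rays(c,M,uv); return o+d*np.ravel(z)[:,None]
E
python3 - <<'E'
from h import *
for n in("scene","top"):
    c,M=cam(n); im,d=cams.read_camera(n); cv2.imwrite(f"pics/{n}0.png",im); np.save(f"{n}0.npy",d); print(n,c,M[:3,3].round(3))
print(telemetry.read_state(), manip.grasp_offset)
print(cams.calibration("wrist"))
E
```

```text
pics
scene {'fx': 473.44829110312344, 'fy': 473.44829110312344, 'cx': 314.23614449685914, 'cy': 237.428703604002, 'k1': -0.08628390674917417, 'rvec': array([ 2.23612809,  1.20346749, -0.41515992]), 'tvec': array([-0.29445926, -0.31644089,  1.44026906])} [ 1.106 -0.367  0.951]
top {'fx': 559.184549811296, 'fy': 559.184549811296, 'cx': 321.54086948814535, 'cy': 232.36950870979726, 'k1': -0.13206885305926924, 'rvec': array([ 2.21411545, -2.156411  ,  0.12056082]), 'tvec': array([-0.02551515,  0.54483131,  1.37890499])} [0.42  0.016 1.422]
{'t': 0.1, 'qpos': array([-1.24279767e+00,  4.86724012e-02,  9.77599535e-02,  1.62199523e+00,
        7.91631182e-06,  1.44297215e+00]), 'qd': array([-1.28417223e-03, -1.77788243e-04,  4.44034407e-03, -1.88261047e-03,
        9.23984338e-05, -8.98826596e-04]), 'effort': array([ 2.69488795e-03, -3.39851618e+01,  3.20935249e+01,  1.58018887e-02,
       -9.78023286e-05, -7.97132600e-06]), 'tool_pos': array([ 0.23090782, -0.47088577,  0.23023917]), 'ee_rot': array([-3.13949954e+00, -2.76998556e-04,  4.55822535e-01]), 'ft_force': array([ 0.45735692, -0.69756449, -0.37166833]), 'wrist_torque': array([0.02198361, 0.00894137, 0.02141765]), 'opening': 0.08535058831053317} 0.0187
{'fx': 341.47101712058253, 'fy': 341.47101712058253, 'cx': 319.52103081319194, 'cy': 242.27512602535006, 'k1': -0.05592866618057613, 'hand_eye': array([[-1.38415829e-03, -9.51626110e-01, -3.07255319e-01,
         7.77305477e-02],
       [ 9.99999038e-01, -1.34480718e-03, -3.39793407e-04,
         2.11380954e-04],
       [-8.98428811e-05, -3.07255494e-01,  9.51627056e-01,
        -1.42209445e-01],
       [ 0.00000000e+00,  0.00000000e+00,  0.00000000e+00,
         1.00000000e+00]])}
```

View pics/top0.png

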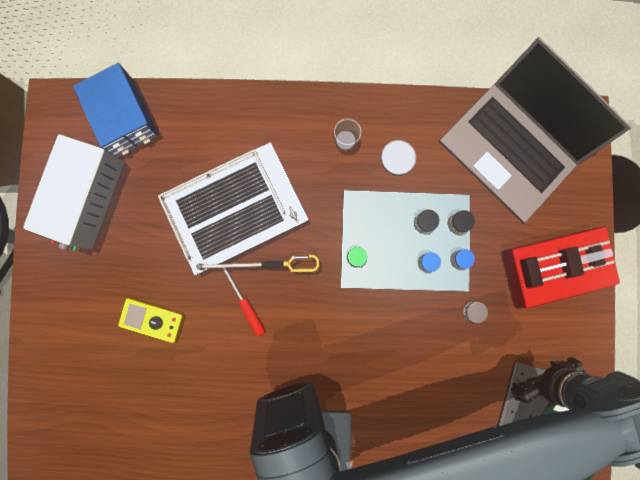

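View pics/scene0.png

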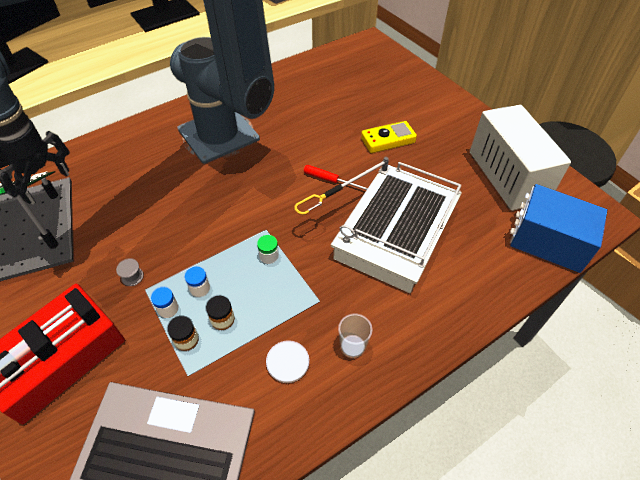

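The top view shows two ambers at (427,221) and (461,222), and two tubs at (430,262) and (464,259). The green jar is at (357,257) and the spool at (476,312). The rack's strips centre on about (232,207), and the bar stands open, with its hinge at (200,267) and its hook at (305,264). The scene view agrees: two of each kind.

```bash
cat > look.py <<'E'
from h import *
def lids(im,c,M):
    hsv=cv2.cvtColor(im,cv2.COLOR_BGR2HSV); out={}
    mat=onz(c,M,[[0,0]],0)
    for n,lo,hi,z in(("tub",(100,150,100),(118,255,255),.063),("amber",(0,0,0),(179,120,75),.067),("clear",(45,120,80),(75,255,255),.059)):
        m=cv2.inRange(hsv,lo,hi); k,l,st,ce=cv2.connectedComponentsWithStats(m)
        for i in range(1,k):
            if 150<st[i,4]<700 and max(st[i,2:4])<33 and 330<ce[i][0]<500:
                print(n,ce[i].round(1),st[i,2:].tolist(),onz(c,M,[ce[i]],z)[0,:2].round(4))
if __name__=="__main__":
    c,M=cam("top"); im,d=cams.read_camera("top"); lids(im,c,M)
    g=cv2.cvtColor(im,cv2.COLOR_BGR2GRAY); m=(g<110).astype(np.uint8)*255; roi=np.zeros_like(m); roi[150:262,172:296]=255
    m=cv2.morphologyEx(m&roi,cv2.MORPH_CLOSE,np.ones((5,5)))
    for k in cv2.findContours(m,0,2)[0]:
        if cv2.contourArea(k)>500:
            b=cv2.boxPoints(cv2.minAreaRect(k)); P=onz(c,M,b,.060)[:,:2]
            print("strip",cv2.contourArea(k),b.round(0).tolist(),P.round(4).tolist(),P.mean(0).round(4),[round(float(np.linalg.norm(P[i]-P[i-1])),3) for i in range(2)])
E
python3 look.py
```

```text
tub [464.3 258.4] [18, 18, 261] [ 0.487  -0.3643]
tub [430.5 261.5] [18, 18, 253] [ 0.4775 -0.2796]
clear [359.7 255.8] [15, 18, 162] [ 0.4873 -0.1053]
strip 1183.0 [[224.0, 227.0], [295.0, 227.0], [295.0, 261.0], [224.0, 261.0]] [[0.5488, 0.2288], [0.5535, 0.0548], [0.4704, 0.0524], [0.4656, 0.2254]] [0.5096 0.1404] [0.083, 0.174]
strip 2366.5 [[191.0, 233.0], [271.0, 195.0], [283.0, 220.0], [203.0, 259.0]] [[0.5311, 0.3098], [0.6314, 0.1169], [0.5697, 0.085], [0.4701, 0.2771]] [0.5506 0.1972] [0.069, 0.217]
strip 2524.0 [[175.0, 200.0], [255.0, 162.0], [268.0, 189.0], [188.0, 228.0]] [[0.6113, 0.3528], [0.7125, 0.159], [0.6452, 0.124], [0.5448, 0.3167]] [0.6284 0.2381] [0.076, 0.219]
strip 1399.0 [[172.0, 150.0], [248.0, 150.0], [248.0, 187.0], [172.0, 187.0]] [[0.7383, 0.368], [0.7425, 0.1775], [0.6494, 0.1737], [0.6447, 0.3626]] [0.6937 0.2705] [0.094, 0.191]
```

```bash
cat > go.py <<'E'
import sys; from h import *
# usage: go.py x y z yaw -> shift in tool axes and turn rotvec
def delta(p,yaw):
    s=telemetry.read_state(); r=R.from_euler('xyz',s['ee_rot']); 
    return r.inv().apply(np.array(p)-s['tool_pos']).round(4),(r.inv()*R.from_euler('xyz',[np.pi,0,yaw])).as_rotvec().round(4)
if __name__=="__main__":
    v=list(map(float,sys.argv[1:])); print(*delta(v[:3],v[3]))
E
cat > amb.py <<'E'
from h import *
c,M=cam("top"); im,d=cams.read_camera("top")
v=cv2.cvtColor(im,cv2.COLOR_BGR2HSV)
roi=im[190:290,343:472]; m=np.zeros(im.shape[:2],np.uint8); m[190:290,343:472]=(roi.max(2)<95)*255
for k in cv2.findContours(m,0,2)[0]:
    if cv2.contourArea(k)>150:
        (u,w),r=cv2.minEnclosingCircle(k); print("amber",round(u,1),round(w,1),round(r,1),onz(c,M,[[u,w]],.067)[0,:2].round(4))
E
python3 amb.py; python3 go.py 0.57 -0.27 0.20 1.57
```

```text
amber 462.5 220.5 11.4 [ 0.5804 -0.3581]
amber 427.5 220.4 10.7 [ 0.5783 -0.2702]
[ 0.3929 -0.0312  0.0306] [-1.3000e-03 -1.0000e-03 -1.1142e+00]
```

>>> servo_tool:
  steps:
    - {"dx": 0.393, "dy": -0.04, "dz": 0.03, "rz": -1.114, "claw": 0.085}
    - {"dx": 0.393, "dy": -0.04, "dz": 0.03, "rz": -1.114}
    - {"dx": 0.393, "dy": -0.04, "dz": 0.03, "rz": -1.114}
    - {"dx": 0.393, "dy": -0.04, "dz": 0.03, "rz": -1.114}
    - {"dx": 0.393, "dy": -0.04, "dz": 0.03, "rz": -1.114}
    - {"dx": 0.393, "dy": -0.04, "dz": 0.03, "rz": -1.114}
    - {"dx": 0.393, "dy": -0.04, "dz": 0.03, "rz": -1.114}
    - {"dx": 0.393, "dy": -0.04, "dz": 0.03, "rz": -1.114}
    - {"dx": 0.393, "dy": -0.04, "dz": 0.03, "rz": -1.114}
    - {"dx": 0.393, "dy": -0.04, "dz": 0.03, "rz": -1.114}

```text
validation failed for argument at $.st...
```

```bash
python3 - <<'E'
from h import *
c,M=cam("wrist"); im,d=cams.read_camera("wrist"); cv2.imwrite("pics/w1.png",im)
s=telemetry.read_state(); print(s['tool_pos'],s['ee_rot'],s['qpos'])
b=cv2.GaussianBlur(im,(5,5),0); m=((b.max(2)<75)*255).astype(np.uint8)
for k in cv2.findContours(m,0,2)[0]:
    if cv2.contourArea(k)>800:
        (u,w),r=cv2.minEnclosingCircle(k); print(round(u),round(w),round(r),onz(c,M,[[u,w]],.067)[0,:2].round(4))
E
python3 go.py 0.579 -0.27 0.022 1.571
```

```text
[ 0.231014   -0.47111314  0.23073267] [-3.14046895e+00 -1.89016282e-04  4.55799697e-01] [-1.24276730e+00  4.83625941e-02  9.84226285e-02  1.62199499e+00
  4.42898825e-05  1.44302552e+00]
320 468 320 [-0.0523 -0.6092]
626 49 33 [ 0.4808 -0.6378]
516 17 39 [ 0.453  -0.5383]
[ 0.4009 -0.0272  0.2088] [-9.0000e-04 -8.0000e-04 -1.1152e+00]
```

>>> servo_tool:
  steps:
    - {"dx": 0.393, "dy": -0.04, "dz": 0.03, "rx": 0, "ry": 0, "rz": -1.114, "claw": 0.085}

```text
t: 0.38
tool_pos: [0.2822, -0.4405, 0.2263]
ee_rot: [3.141, 0.001, 0.641]
ft_force: [1.3, 0.1, 0.3]
opening: 0.0849
```

>>> servo_tool:
  steps:
    - {"dx": 0.34, "dy": 0.041, "dz": 0.026, "rx": 0, "ry": 0, "rz": -0.93, "claw": 0.085}
    - {"dx": 0.34, "dy": 0.041, "dz": 0.026, "rx": 0, "ry": 0, "rz": -0.93, "claw": 0.085}
    - {"dx": 0.34, "dy": 0.041, "dz": 0.026, "rx": 0, "ry": 0, "rz": -0.93, "claw": 0.085}
    - {"dx": 0.34, "dy": 0.041, "dz": 0.026, "rx": 0, "ry": 0, "rz": -0.93, "claw": 0.085}
    - {"dx": 0.34, "dy": 0.041, "dz": 0.026, "rx": 0, "ry": 0, "rz": -0.93, "claw": 0.085}
    - {"dx": 0.34, "dy": 0.041, "dz": 0.026, "rx": 0, "ry": 0, "rz": -0.93, "claw": 0.085}
    - {"dx": 0.34, "dy": 0.041, "dz": 0.026, "rx": 0, "ry": 0, "rz": -0.93, "claw": 0.085}
    - {"dx": 0.34, "dy": 0.041, "dz": 0.026, "rx": 0, "ry": 0, "rz": -0.93, "claw": 0.085}

```text
t: 1.38
tool_pos: [0.5786, -0.2703, 0.1997]
ee_rot: [-3.14, 0.001, 1.571]
ft_force: [1.0, 0.1, 0.2]
opening: 0.085
```

```bash
cat > wl.py <<'E'
from h import *; import sys
c,M=cam("wrist"); im,d=cams.read_camera("wrist"); cv2.imwrite(f"pics/{sys.argv[1]}.png",im)
s=telemetry.read_state(); print(s['t'],s['tool_pos'].round(4),s['ee_rot'].round(4),s['qpos'].round(2))
b=cv2.GaussianBlur(im,(5,5),0); hsv=cv2.cvtColor(b,cv2.COLOR_BGR2HSV)
for n,m,z in(("dark",((b.max(2)<75)*255).astype(np.uint8),.067),("blue",cv2.inRange(hsv,(98,150,80),(120,255,255)),.063)):
    for k in cv2.findContours(m,0,2)[0]:
        if 800<cv2.contourArea(k)<20000:
            (u,w),r=cv2.minEnclosingCircle(k); print(n,round(u),round(w),round(r),onz(c,M,[[u,w]],z)[0,:2].round(4))
E
python3 wl.py w1; python3 go.py 0.579 -0.27 0.022 1.571
```

```text
1.425 [ 0.5784 -0.2707  0.2   ] [-3.1406e+00  1.6000e-03  1.5700e+00] [-0.54  0.35  0.38  1.61 -0.    1.03]
dark 320 322 28 [ 0.5781 -0.3579]
dark 320 231 31 [ 0.5776 -0.2714]
blue 223 323 24 [ 0.4873 -0.3624]
blue 203 239 28 [ 0.4768 -0.2796]
[0.001  0.0008 0.178 ] [-0.001   0.0016 -0.001 ]
```

View pics/w1.png

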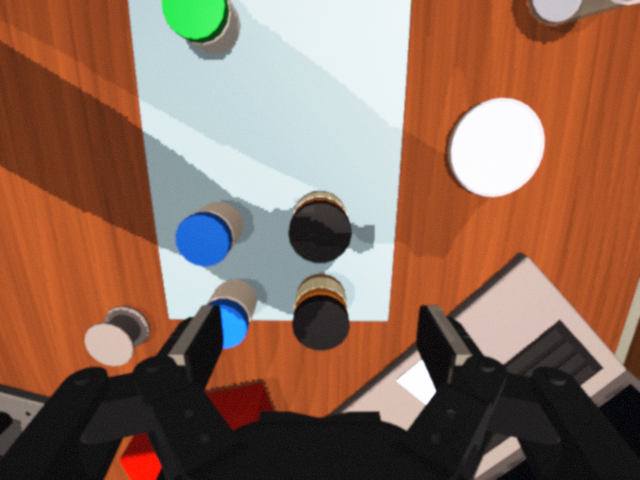

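The wrist view shows the target amber at (320,231) between the open fingers, and its position agrees with the top view. Next I descend and grip.

>>> servo_tool:
  newtons: 40
  steps:
    - {"dx": 0, "dy": 0, "dz": 0.06, "rx": 0, "ry": 0, "rz": 0, "claw": 0.085}
    - {"dx": 0, "dy": 0, "dz": 0.12, "rx": 0, "ry": 0, "rz": 0, "claw": 0.085}
    - {"dx": 0, "dy": 0, "dz": 0.16, "rx": 0, "ry": 0, "rz": 0, "claw": 0.085}
    - {"dx": 0, "dy": 0, "dz": 0.178, "rx": 0, "ry": 0, "rz": 0, "claw": 0.085}
    - {"dx": 0, "dy": 0, "dz": 0.178, "rx": 0, "ry": 0, "rz": 0, "claw": 0.085}
    - {"dx": 0, "dy": 0, "dz": 0.178, "rx": 0, "ry": 0, "rz": 0, "claw": 0.045}
    - {"dx": 0, "dy": 0, "dz": 0.178, "rx": 0, "ry": 0, "rz": 0, "claw": 0.045}
    - {"dx": 0, "dy": 0, "dz": 0.178, "rx": 0, "ry": 0, "rz": 0, "claw": 0.045}
    - {"dx": 0, "dy": 0, "dz": 0.178, "rx": 0, "ry": 0, "rz": 0, "claw": 0.045}
    - {"dx": 0, "dy": 0, "dz": 0.178, "rx": 0, "ry": 0, "rz": 0, "claw": 0.045}

```text
t: 2.68
tool_pos: [0.5801, -0.2723, 0.0254]
ee_rot: [3.138, 0.005, 1.57]
ft_force: [-1.0, -0.2, 6.0]
opening: 0.0529
```

>>> servo_tool:
  steps:
    - {"dx": 0, "dy": 0, "dz": -0.06, "rx": 0, "ry": 0, "rz": 0, "claw": 0.045}
    - {"dx": 0, "dy": 0, "dz": -0.12, "rx": 0, "ry": 0, "rz": 0, "claw": 0.045}
    - {"dx": 0.03, "dy": 0, "dz": -0.175, "rx": 0, "ry": 0, "rz": -0.05, "claw": 0.045}
    - {"dx": 0.09, "dy": 0.005, "dz": -0.175, "rx": 0, "ry": 0, "rz": -0.1, "claw": 0.045}
    - {"dx": 0.15, "dy": 0.01, "dz": -0.175, "rx": 0, "ry": 0, "rz": -0.15, "claw": 0.045}
    - {"dx": 0.21, "dy": 0.015, "dz": -0.175, "rx": 0, "ry": 0, "rz": -0.2, "claw": 0.045}
    - {"dx": 0.27, "dy": 0.02, "dz": -0.175, "rx": 0, "ry": 0, "rz": -0.25, "claw": 0.045}
    - {"dx": 0.33, "dy": 0.025, "dz": -0.175, "rx": 0, "ry": 0, "rz": -0.3, "claw": 0.045}
    - {"dx": 0.39, "dy": 0.03, "dz": -0.175, "rx": 0, "ry": 0, "rz": -0.4, "claw": 0.045}
    - {"dx": 0.45, "dy": 0.034, "dz": -0.175, "rx": 0, "ry": 0, "rz": -0.481, "claw": 0.045}
    - {"dx": 0.51, "dy": 0.034, "dz": -0.175, "rx": 0, "ry": 0, "rz": -0.481, "claw": 0.045}
    - {"dx": 0.538, "dy": 0.034, "dz": -0.175, "rx": 0, "ry": 0, "rz": -0.481, "claw": 0.045}

```text
t: 4.18
tool_pos: [0.613, 0.2704, 0.1973]
ee_rot: [3.141, 0.005, 2.055]
ft_force: [0.2, 0.1, -2.0]
opening: 0.0532
```

```bash
python3 wl.py w2; python3 go.py 0.614 0.266 0.083 2.052; python3 amb.py
```

```text
4.225 [0.6127 0.2733 0.197 ] [3.1398e+00 2.0000e-03 2.0571e+00] [ 0.32  0.44  0.49  1.62 -0.    1.41]
dark 74 322 28 [0.449  0.0832]
dark 48 208 55 [0.4001 0.1823]
dark 120 244 67 [0.4666 0.1801]
dark 50 160 51 [0.3915 0.2215]
dark 316 203 77 [0.599  0.2896]
dark 567 90 115 [0.7271 0.4565]
[-0.0069 -0.0025  0.114 ] [0.0017 0.002  0.0051]
amber 463.3 221.2 11.2 [ 0.5789 -0.3603]
```

View pics/w2.png

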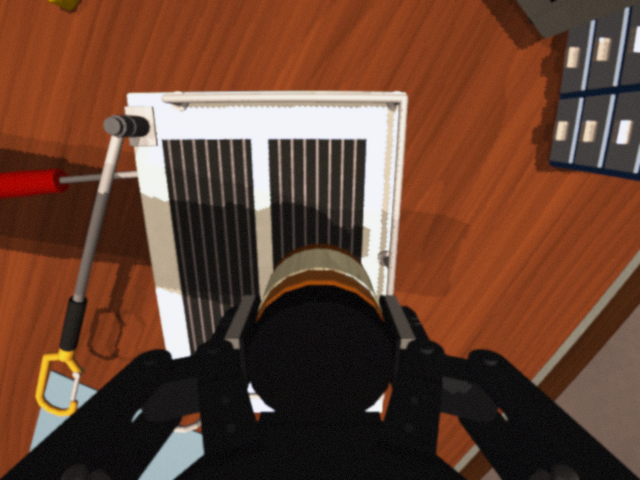

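The amber is held upright above the rack. The strip ends are visible at (164–250,139) and (268–364,139), so I use them to check the rack pose.

```bash
cat >> h.py <<'E'
RC=np.array([.5895,.21765])-.002*np.array([.8866,.4625]); EX=np.array([.8866,.4625]); EY=np.array([-.4625,.8866])
def rk(P): q=np.asarray(P)[...,:2]-RC; return np.stack([q@EX,q@EY],-1).round(4)
E
python3 - <<'E'
from h import *
c,M=cam("wrist")
P=onz(c,M,[[164,139],[251,139],[268,139],[364,139]],.06); print(P.round(4),rk(P),rk([[.6284,.2381],[.5506,.1972]]))
E
for y in -0.031 0.031; do :; done; python3 -c "
from h import *
for n,x,y in(('A+',.046,.031),('A-',.046,-.031),('T+',-.042,.028),('T-',-.042,-.028)): print(n,(RC+EX*x+EY*y).round(4))"; python3 go.py 0.614 0.2665 0.083 2.052
```

```text
[[0.4682 0.2782 0.06  ]
 [0.5301 0.3099 0.06  ]
 [0.542  0.3161 0.06  ]
 [0.6089 0.3512 0.06  ]] [[-0.0775  0.1098]
 [-0.008   0.1093]
 [ 0.0055  0.1092]
 [ 0.081   0.1095]] [[ 0.0459  0.0001]
 [-0.0419 -0.0001]]
A+ [0.6142 0.2655]
A- [0.6428 0.2105]
T+ [0.5375 0.2221]
T- [0.5634 0.1725]
[-0.0036 -0.0011  0.1141] [0.0005 0.0043 0.0043]
```

>>> servo_tool:
  steps:
    - {"dx": -0.004, "dy": -0.002, "dz": 0.05, "rx": 0, "ry": 0.004, "rz": 0, "claw": 0.045}
    - {"dx": -0.004, "dy": -0.002, "dz": 0.09, "rx": 0, "ry": 0.004, "rz": 0, "claw": 0.045}
    - {"dx": -0.004, "dy": -0.002, "dz": 0.105, "rx": 0, "ry": 0.004, "rz": 0, "claw": 0.045}
    - {"dx": -0.004, "dy": -0.002, "dz": 0.111, "rx": 0, "ry": 0.004, "rz": 0, "claw": 0.045}
    - {"dx": -0.004, "dy": -0.002, "dz": 0.111, "rx": 0, "ry": 0.004, "rz": 0, "claw": 0.045}
    - {"dx": -0.004, "dy": -0.002, "dz": 0.111, "rx": 0, "ry": 0.004, "rz": 0, "claw": 0.045}

```text
t: 5.03
tool_pos: [0.6149, 0.2661, 0.0886]
ee_rot: [3.137, 0.001, 2.056]
ft_force: [0.0, 0.9, -0.7]
opening: 0.0532
```

>>> servo_tool:
  steps:
    - {"dx": 0, "dy": 0, "dz": 0.004, "rx": 0, "ry": 0, "rz": 0, "claw": 0.045}
    - {"dx": 0, "dy": 0, "dz": 0.007, "rx": 0, "ry": 0, "rz": 0, "claw": 0.045}
    - {"dx": 0, "dy": 0, "dz": 0.007, "rx": 0, "ry": 0, "rz": 0, "claw": 0.045}
    - {"dx": 0, "dy": 0, "dz": 0.007, "rx": 0, "ry": 0, "rz": 0, "claw": 0.045}

```text
t: 5.52
tool_pos: [0.6155, 0.2664, 0.0825]
ee_rot: [3.135, 0.001, 2.056]
ft_force: [0.4, 0.8, 2.2]
opening: 0.0532
```

>>> servo_tool:
  steps:
    - {"dx": 0, "dy": 0, "dz": 0, "rx": 0, "ry": 0, "rz": 0, "claw": 0.07}
    - {"dx": 0, "dy": 0, "dz": 0, "rx": 0, "ry": 0, "rz": 0, "claw": 0.07}
    - {"dx": 0, "dy": 0, "dz": 0, "rx": 0, "ry": 0, "rz": 0, "claw": 0.07}
    - {"dx": 0, "dy": 0, "dz": -0.03, "rx": 0, "ry": 0, "rz": 0, "claw": 0.07}
    - {"dx": 0, "dy": 0, "dz": -0.08, "rx": 0, "ry": 0, "rz": 0, "claw": 0.07}
    - {"dx": 0, "dy": 0, "dz": -0.12, "rx": 0, "ry": 0, "rz": 0, "claw": 0.07}
    - {"dx": 0, "dy": 0, "dz": -0.12, "rx": 0, "ry": 0, "rz": 0, "claw": 0.07}

```text
t: 6.4
tool_pos: [0.6171, 0.2669, 0.2082]
ee_rot: [3.126, 0.003, 2.056]
ft_force: [-0.8, -0.0, -0.3]
opening: 0.0697
```

```bash
python3 amb.py; python3 go.py 0.578 -0.359 0.16 1.571; python3 - <<'E'
from h import *
im,d=cams.read_camera("top"); cv2.imwrite("pics/t2.png",im[100:400,100:500])
E
```

```text
amber 463.3 221.2 11.2 [ 0.5789 -0.3603]
[-0.5354 -0.326   0.0427] [ 0.0116 -0.0005  0.4852]
```

View pics/t2.png

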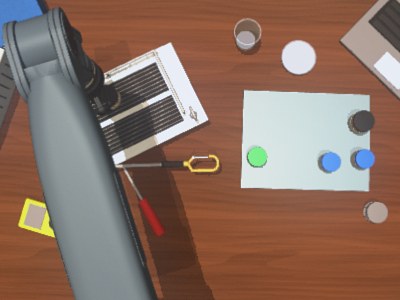

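The mat still has an amber at (463,221), the two tubs and the clear jar. The arm hides the placed jar. I go to the second amber.

>>> servo_tool:
  steps:
    - {"dx": -0.05, "dy": -0.03, "dz": 0, "rx": 0.0116, "ry": 0, "rz": 0.04, "claw": 0.07}
    - {"dx": -0.1, "dy": -0.061, "dz": 0, "rx": 0.0116, "ry": 0, "rz": 0.08, "claw": 0.085}
    - {"dx": -0.15, "dy": -0.091, "dz": 0, "rx": 0.0116, "ry": 0, "rz": 0.12, "claw": 0.085}
    - {"dx": -0.2, "dy": -0.122, "dz": 0, "rx": 0.0116, "ry": 0, "rz": 0.18, "claw": 0.085}
    - {"dx": -0.25, "dy": -0.152, "dz": 0, "rx": 0.0116, "ry": 0, "rz": 0.24, "claw": 0.085}
    - {"dx": -0.3, "dy": -0.183, "dz": 0, "rx": 0.0116, "ry": 0, "rz": 0.3, "claw": 0.085}
    - {"dx": -0.35, "dy": -0.213, "dz": 0, "rx": 0.0116, "ry": 0, "rz": 0.36, "claw": 0.085}
    - {"dx": -0.4, "dy": -0.244, "dz": 0, "rx": 0.0116, "ry": 0, "rz": 0.42, "claw": 0.085}
    - {"dx": -0.45, "dy": -0.274, "dz": 0.01, "rx": 0.0116, "ry": 0, "rz": 0.485, "claw": 0.085}
    - {"dx": -0.5, "dy": -0.304, "dz": 0.02, "rx": 0.0116, "ry": 0, "rz": 0.485, "claw": 0.085}
    - {"dx": -0.535, "dy": -0.326, "dz": 0.02, "rx": 0.0116, "ry": 0, "rz": 0.485, "claw": 0.085}
    - {"dx": -0.535, "dy": -0.326, "dz": 0.02, "rx": 0.0116, "ry": 0, "rz": 0.485, "claw": 0.085}

```text
t: 8.0
tool_pos: [0.5742, -0.3617, 0.177]
ee_rot: [-3.133, -0.002, 1.566]
ft_force: [-0.4, 0.1, 0.2]
opening: 0.0848
```

```bash
python3 wl.py w3; python3 - <<'E'
from h import *
im,d=cams.read_camera("top"); cv2.imwrite("pics/t3.png",im[100:330,120:500])
E
python3 go.py 0.578 -0.359 0.022 1.571
```

```text
8.05 [ 0.5749 -0.3596  0.1778] [-3.1337e+00 -2.9000e-03  1.5685e+00] [-0.66  0.47  0.5   1.61 -0.    0.92]
dark 327 238 34 [ 0.5784 -0.3611]
blue 211 240 30 [ 0.4863 -0.3642]
blue 188 131 34 [ 0.4776 -0.2809]
[-0.0009  0.0036  0.1567] [-0.007  -0.0026 -0.0007]
```

View pics/t3.png

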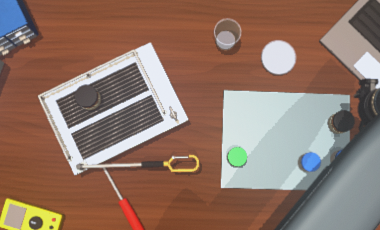

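The first amber stands on the rear strip at full-image pixel (208,196). The second is under the gripper, so I grip it.

>>> servo_tool:
  newtons: 40
  steps:
    - {"dx": -0.001, "dy": 0.004, "dz": 0.05, "rx": -0.007, "ry": -0.003, "rz": 0, "claw": 0.085}
    - {"dx": -0.001, "dy": 0.004, "dz": 0.1, "rx": -0.007, "ry": -0.003, "rz": 0, "claw": 0.085}
    - {"dx": -0.001, "dy": 0.004, "dz": 0.14, "rx": -0.007, "ry": -0.003, "rz": 0, "claw": 0.085}
    - {"dx": -0.001, "dy": 0.004, "dz": 0.156, "rx": -0.007, "ry": -0.003, "rz": 0, "claw": 0.085}
    - {"dx": -0.001, "dy": 0.004, "dz": 0.156, "rx": -0.007, "ry": -0.003, "rz": 0, "claw": 0.085}
    - {"dx": -0.001, "dy": 0.004, "dz": 0.156, "rx": -0.007, "ry": -0.003, "rz": 0, "claw": 0.045}
    - {"dx": -0.001, "dy": 0.004, "dz": 0.156, "rx": -0.007, "ry": -0.003, "rz": 0, "claw": 0.045}
    - {"dx": -0.001, "dy": 0.004, "dz": 0.156, "rx": -0.007, "ry": -0.003, "rz": 0, "claw": 0.045}
    - {"dx": -0.001, "dy": 0.004, "dz": 0.156, "rx": -0.007, "ry": -0.003, "rz": 0, "claw": 0.045}
    - {"dx": -0.001, "dy": 0.004, "dz": 0.156, "rx": -0.007, "ry": -0.003, "rz": 0, "claw": 0.045}

```text
t: 9.35
tool_pos: [0.5801, -0.3604, 0.026]
ee_rot: [3.137, 0.004, 1.57]
ft_force: [0.6, -0.2, 5.8]
opening: 0.0535
```

>>> servo_tool:
  steps:
    - {"dx": 0, "dy": 0, "dz": -0.06, "rx": 0, "ry": 0, "rz": 0, "claw": 0.045}
    - {"dx": 0, "dy": 0, "dz": -0.12, "rx": 0, "ry": 0, "rz": 0, "claw": 0.045}
    - {"dx": 0, "dy": 0, "dz": -0.18, "rx": 0, "ry": 0, "rz": 0, "claw": 0.045}
    - {"dx": 0, "dy": 0, "dz": -0.18, "rx": 0, "ry": 0, "rz": 0, "claw": 0.045}

```text
t: 9.85
tool_pos: [0.5821, -0.362, 0.2149]
ee_rot: [3.125, 0.013, 1.57]
ft_force: [0.0, -0.3, -0.6]
opening: 0.0532
```

```bash
python3 go.py 0.642 0.2105 0.2 2.052; python3 - <<'E'
from h import *
c,M=cam("top");im,d=cams.read_camera("top"); m=np.zeros((480,640),np.uint8); m[180:212,195:222]=(im[180:212,195:222].max(2)<75)*255
m=cv2.morphologyEx(m,cv2.MORPH_OPEN,np.ones((9,9)))
for k in cv2.findContours(m,0,2)[0]:
    (u,v),r=cv2.minEnclosingCircle(k); P=onz(c,M,[[u,v]],.124); print(u,v,r,P,rk(P))
E
```

```text
[0.5727 0.0593 0.0087] [ 0.0128  0.0162 -0.4819]
```

>>> servo_tool:
  steps:
    - {"dx": 0.05, "dy": 0.005, "dz": 0.01, "rx": 0.013, "ry": 0.016, "rz": -0.04, "claw": 0.045}
    - {"dx": 0.1, "dy": 0.01, "dz": 0.01, "rx": 0.013, "ry": 0.016, "rz": -0.08, "claw": 0.045}
    - {"dx": 0.15, "dy": 0.015, "dz": 0.01, "rx": 0.013, "ry": 0.016, "rz": -0.12, "claw": 0.045}
    - {"dx": 0.2, "dy": 0.02, "dz": 0.01, "rx": 0.013, "ry": 0.016, "rz": -0.16, "claw": 0.045}
    - {"dx": 0.26, "dy": 0.026, "dz": 0.01, "rx": 0.013, "ry": 0.016, "rz": -0.2, "claw": 0.045}
    - {"dx": 0.32, "dy": 0.032, "dz": 0.01, "rx": 0.013, "ry": 0.016, "rz": -0.25, "claw": 0.045}
    - {"dx": 0.38, "dy": 0.039, "dz": 0.01, "rx": 0.013, "ry": 0.016, "rz": -0.3, "claw": 0.045}
    - {"dx": 0.44, "dy": 0.045, "dz": 0.01, "rx": 0.013, "ry": 0.016, "rz": -0.36, "claw": 0.045}
    - {"dx": 0.5, "dy": 0.052, "dz": 0.01, "rx": 0.013, "ry": 0.016, "rz": -0.42, "claw": 0.045}
    - {"dx": 0.55, "dy": 0.057, "dz": 0.01, "rx": 0.013, "ry": 0.016, "rz": -0.482, "claw": 0.045}
    - {"dx": 0.573, "dy": 0.059, "dz": 0.01, "rx": 0.013, "ry": 0.016, "rz": -0.482, "claw": 0.045}
    - {"dx": 0.573, "dy": 0.059, "dz": 0.01, "rx": 0.013, "ry": 0.016, "rz": -0.482, "claw": 0.045}

```text
t: 11.4
tool_pos: [0.6395, 0.2129, 0.1938]
ee_rot: [-3.135, -0.006, 2.054]
ft_force: [-0.3, -1.2, -1.6]
opening: 0.053
```

```bash
python3 - <<'E'
from h import *
c,M=cam("wrist"); im,d=cams.read_camera("wrist"); cv2.imwrite("pics/w4.png",im)
E
python3 go.py 0.642 0.2105 0.083 2.052
```

```text
[-0.0024  0.0023  0.1114] [-0.0064 -0.0054  0.0003]
```

View pics/w4.png

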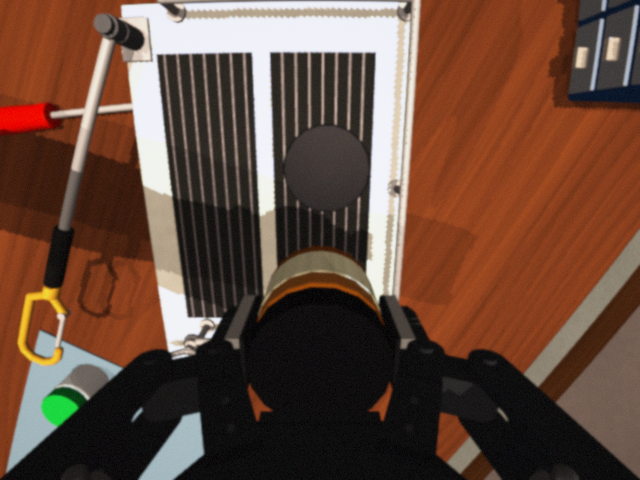

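The placed amber's lid is at (326,168), upright on the rear strip. I measure it before lowering.

```bash
python3 - <<'E'
from h import *
c,M=cam("wrist"); P=onz(c,M,[[326.5,168]],.124); print(P,rk(P))
E
python3 go.py 0.6425 0.2100 0.083 2.052
```

```text
[[0.61536944 0.26413816 0.124     ]] [[0.0464 0.0293]]
[-0.0031  0.0025  0.1114] [-0.0064 -0.0054  0.0003]
```

>>> servo_tool:
  steps:
    - {"dx": -0.003, "dy": 0.002, "dz": 0.05, "rx": -0.006, "ry": -0.005, "rz": 0, "claw": 0.045}
    - {"dx": -0.003, "dy": 0.002, "dz": 0.09, "rx": -0.006, "ry": -0.005, "rz": 0, "claw": 0.045}
    - {"dx": -0.003, "dy": 0.002, "dz": 0.103, "rx": -0.006, "ry": -0.005, "rz": 0, "claw": 0.045}
    - {"dx": -0.003, "dy": 0.002, "dz": 0.107, "rx": -0.006, "ry": -0.005, "rz": 0, "claw": 0.045}
    - {"dx": -0.003, "dy": 0.002, "dz": 0.111, "rx": -0.006, "ry": -0.005, "rz": 0, "claw": 0.045}
    - {"dx": -0.003, "dy": 0.002, "dz": 0.112, "rx": -0.006, "ry": -0.005, "rz": 0, "claw": 0.045}
    - {"dx": -0.003, "dy": 0.002, "dz": 0.112, "rx": -0.006, "ry": -0.005, "rz": 0, "claw": 0.045}

```text
t: 12.32
tool_pos: [0.6428, 0.2101, 0.0837]
ee_rot: [3.14, 0.0, 2.052]
ft_force: [0.3, 1.0, -1.7]
opening: 0.053
```

>>> servo_tool:
  steps:
    - {"dx": 0, "dy": 0, "dz": 0.003, "rx": 0, "ry": 0, "rz": 0, "claw": 0.045}
    - {"dx": 0, "dy": 0, "dz": 0.003, "rx": 0, "ry": 0, "rz": 0, "claw": 0.045}
    - {"dx": 0, "dy": 0, "dz": 0.003, "rx": 0, "ry": 0, "rz": 0, "claw": 0.07}
    - {"dx": 0, "dy": 0, "dz": 0.003, "rx": 0, "ry": 0, "rz": 0, "claw": 0.07}
    - {"dx": 0, "dy": 0, "dz": 0.003, "rx": 0, "ry": 0, "rz": 0, "claw": 0.07}
    - {"dx": 0, "dy": 0, "dz": -0.03, "rx": 0, "ry": 0, "rz": 0, "claw": 0.07}
    - {"dx": 0, "dy": 0, "dz": -0.08, "rx": 0, "ry": 0, "rz": 0, "claw": 0.07}
    - {"dx": 0, "dy": 0, "dz": -0.12, "rx": 0, "ry": 0, "rz": 0, "claw": 0.07}
    - {"dx": 0, "dy": 0, "dz": -0.12, "rx": 0, "ry": 0, "rz": 0, "claw": 0.07}

```text
t: 13.45
tool_pos: [0.6451, 0.2105, 0.2093]
ee_rot: [3.131, 0.003, 2.052]
ft_force: [0.4, 0.1, -0.2]
opening: 0.0701
```

```bash
python3 go.py 0.4775 -0.28 0.18 1.571
```

```text
[-0.357  -0.376   0.0261] [ 1.150e-02 -1.000e-04  4.813e-01]
```

>>> servo_tool:
  steps:
    - {"dx": -0.036, "dy": -0.038, "dz": 0, "rx": 0.0115, "ry": 0, "rz": 0.04, "claw": 0.07}
    - {"dx": -0.071, "dy": -0.075, "dz": 0, "rx": 0.0115, "ry": 0, "rz": 0.08, "claw": 0.085}
    - {"dx": -0.107, "dy": -0.113, "dz": 0, "rx": 0.0115, "ry": 0, "rz": 0.13, "claw": 0.085}
    - {"dx": -0.143, "dy": -0.15, "dz": 0, "rx": 0.0115, "ry": 0, "rz": 0.18, "claw": 0.085}
    - {"dx": -0.178, "dy": -0.188, "dz": 0, "rx": 0.0115, "ry": 0, "rz": 0.23, "claw": 0.085}
    - {"dx": -0.214, "dy": -0.226, "dz": 0, "rx": 0.0115, "ry": 0, "rz": 0.28, "claw": 0.085}
    - {"dx": -0.25, "dy": -0.263, "dz": 0, "rx": 0.0115, "ry": 0, "rz": 0.33, "claw": 0.085}
    - {"dx": -0.286, "dy": -0.301, "dz": 0.01, "rx": 0.0115, "ry": 0, "rz": 0.39, "claw": 0.085}
    - {"dx": -0.321, "dy": -0.338, "dz": 0.02, "rx": 0.0115, "ry": 0, "rz": 0.44, "claw": 0.085}
    - {"dx": -0.357, "dy": -0.376, "dz": 0.026, "rx": 0.0115, "ry": 0, "rz": 0.481, "claw": 0.085}
    - {"dx": -0.357, "dy": -0.376, "dz": 0.026, "rx": 0.0115, "ry": 0, "rz": 0.481, "claw": 0.085}

```text
t: 14.82
tool_pos: [0.4752, -0.2825, 0.1775]
ee_rot: [-3.138, -0.002, 1.566]
ft_force: [0.3, 0.4, -0.2]
opening: 0.0854
```

```bash
python3 wl.py w5; python3 - <<'E'
from h import *
im,d=cams.read_camera("top"); cv2.imwrite("pics/t5.png",im[100:330,120:500])
E
python3 go.py 0.4775 -0.280 0.02 1.571
```

```text
14.875 [ 0.476  -0.2807  0.1781] [-3.1391e+00 -2.4000e-03  1.5680e+00] [-0.65  0.12  0.07  1.52  0.    0.92]
blue 332 326 27 [ 0.4843 -0.363 ]
blue 322 234 30 [ 0.4756 -0.2799]
[-0.0006  0.001   0.1587] [-0.0017 -0.0022 -0.0009]
```

View pics/t5.png

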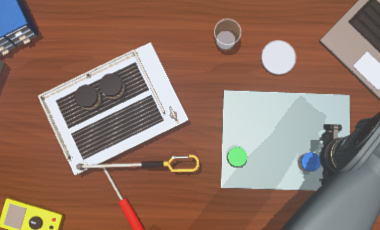

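Both ambers stand side by side on the rear strip at crop pixels (88,96) and (112,84). Next, the first tub.

>>> servo_tool:
  newtons: 35
  steps:
    - {"dx": -0.001, "dy": 0.001, "dz": 0.05, "rx": -0.002, "ry": -0.002, "rz": 0, "claw": 0.085}
    - {"dx": -0.001, "dy": 0.001, "dz": 0.1, "rx": -0.002, "ry": -0.002, "rz": 0, "claw": 0.085}
    - {"dx": -0.001, "dy": 0.001, "dz": 0.14, "rx": -0.002, "ry": -0.002, "rz": 0, "claw": 0.085}
    - {"dx": -0.001, "dy": 0.001, "dz": 0.157, "rx": -0.002, "ry": -0.002, "rz": 0, "claw": 0.085}
    - {"dx": -0.001, "dy": 0.001, "dz": 0.157, "rx": -0.002, "ry": -0.002, "rz": 0, "claw": 0.085}
    - {"dx": -0.001, "dy": 0.001, "dz": 0.157, "rx": -0.002, "ry": -0.002, "rz": 0, "claw": 0.04}
    - {"dx": -0.001, "dy": 0.001, "dz": 0.157, "rx": -0.002, "ry": -0.002, "rz": 0, "claw": 0.04}
    - {"dx": -0.001, "dy": 0.001, "dz": 0.157, "rx": -0.002, "ry": -0.002, "rz": 0, "claw": 0.04}
    - {"dx": -0.001, "dy": 0.001, "dz": 0.157, "rx": -0.002, "ry": -0.002, "rz": 0, "claw": 0.04}
    - {"dx": -0.001, "dy": 0.001, "dz": 0.157, "rx": -0.002, "ry": -0.002, "rz": 0, "claw": 0.04}
    - {"dx": -0.001, "dy": 0.001, "dz": 0.157, "rx": -0.002, "ry": -0.002, "rz": 0, "claw": 0.04}

```text
t: 16.3
tool_pos: [0.479, -0.2817, 0.0243]
ee_rot: [3.138, 0.003, 1.57]
ft_force: [0.2, 1.2, 5.8]
opening: 0.0471
```

>>> servo_tool:
  steps:
    - {"dx": 0, "dy": 0, "dz": -0.06, "rx": 0, "ry": 0, "rz": 0, "claw": 0.04}
    - {"dx": 0, "dy": 0, "dz": -0.12, "rx": 0, "ry": 0, "rz": 0, "claw": 0.04}
    - {"dx": 0, "dy": 0, "dz": -0.18, "rx": 0, "ry": 0, "rz": 0, "claw": 0.04}
    - {"dx": 0, "dy": 0, "dz": -0.18, "rx": 0, "ry": 0, "rz": 0, "claw": 0.04}

```text
t: 16.8
tool_pos: [0.4812, -0.2835, 0.2118]
ee_rot: [3.127, 0.011, 1.57]
ft_force: [0.4, -0.2, -1.0]
opening: 0.0471
```

```bash
python3 go.py 0.5375 0.222 0.2 2.052
```

```text
[0.5057 0.0556 0.0072] [ 0.0118  0.0139 -0.4822]
```

>>> servo_tool:
  steps:
    - {"dx": 0.05, "dy": 0.005, "dz": 0.005, "rx": 0.012, "ry": 0.014, "rz": -0.04, "claw": 0.04}
    - {"dx": 0.1, "dy": 0.01, "dz": 0.005, "rx": 0.012, "ry": 0.014, "rz": -0.08, "claw": 0.04}
    - {"dx": 0.15, "dy": 0.016, "dz": 0.005, "rx": 0.012, "ry": 0.014, "rz": -0.13, "claw": 0.04}
    - {"dx": 0.2, "dy": 0.022, "dz": 0.005, "rx": 0.012, "ry": 0.014, "rz": -0.18, "claw": 0.04}
    - {"dx": 0.25, "dy": 0.027, "dz": 0.005, "rx": 0.012, "ry": 0.014, "rz": -0.23, "claw": 0.04}
    - {"dx": 0.3, "dy": 0.033, "dz": 0.005, "rx": 0.012, "ry": 0.014, "rz": -0.28, "claw": 0.04}
    - {"dx": 0.35, "dy": 0.038, "dz": 0.005, "rx": 0.012, "ry": 0.014, "rz": -0.33, "claw": 0.04}
    - {"dx": 0.4, "dy": 0.044, "dz": 0.005, "rx": 0.012, "ry": 0.014, "rz": -0.38, "claw": 0.04}
    - {"dx": 0.45, "dy": 0.05, "dz": 0.005, "rx": 0.012, "ry": 0.014, "rz": -0.43, "claw": 0.04}
    - {"dx": 0.49, "dy": 0.054, "dz": 0.005, "rx": 0.012, "ry": 0.014, "rz": -0.482, "claw": 0.04}
    - {"dx": 0.505, "dy": 0.055, "dz": 0.005, "rx": 0.012, "ry": 0.014, "rz": -0.482, "claw": 0.04}
    - {"dx": 0.505, "dy": 0.055, "dz": 0.005, "rx": 0.012, "ry": 0.014, "rz": -0.482, "claw": 0.04}

```text
t: 18.3
tool_pos: [0.5363, 0.2215, 0.2011]
ee_rot: [-3.139, 0.0, 2.053]
ft_force: [-0.9, -0.2, 0.7]
opening: 0.0474
```

```bash
python3 go.py 0.5375 0.222 0.0815 2.052
```

```text
[-1.000e-04  1.600e-03  1.196e-01] [-0.0023  0.0001  0.0006]
```

>>> servo_tool:
  steps:
    - {"dx": 0, "dy": 0.001, "dz": 0.05, "rx": -0.002, "ry": 0, "rz": 0, "claw": 0.04}
    - {"dx": 0, "dy": 0.001, "dz": 0.09, "rx": -0.002, "ry": 0, "rz": 0, "claw": 0.04}
    - {"dx": 0, "dy": 0.001, "dz": 0.11, "rx": -0.002, "ry": 0, "rz": 0, "claw": 0.04}
    - {"dx": 0, "dy": 0.001, "dz": 0.117, "rx": -0.002, "ry": 0, "rz": 0, "claw": 0.04}
    - {"dx": 0, "dy": 0.001, "dz": 0.12, "rx": -0.002, "ry": 0, "rz": 0, "claw": 0.04}
    - {"dx": 0, "dy": 0.001, "dz": 0.121, "rx": -0.002, "ry": 0, "rz": 0, "claw": 0.04}
    - {"dx": 0, "dy": 0.001, "dz": 0.121, "rx": -0.002, "ry": 0, "rz": 0, "claw": 0.04}

```text
t: 19.18
tool_pos: [0.5378, 0.222, 0.0814]
ee_rot: [3.14, 0.001, 2.053]
ft_force: [-0.3, 0.2, -1.0]
opening: 0.0471
```

>>> servo_tool:
  steps:
    - {"dx": 0, "dy": 0, "dz": 0.0015, "rx": 0, "ry": 0, "rz": 0, "claw": 0.04}
    - {"dx": 0, "dy": 0, "dz": 0.0015, "rx": 0, "ry": 0, "rz": 0, "claw": 0.064}
    - {"dx": 0, "dy": 0, "dz": 0.0015, "rx": 0, "ry": 0, "rz": 0, "claw": 0.064}
    - {"dx": 0, "dy": 0, "dz": 0.0015, "rx": 0, "ry": 0, "rz": 0, "claw": 0.064}
    - {"dx": 0, "dy": 0, "dz": -0.03, "rx": 0, "ry": 0, "rz": 0, "claw": 0.064}
    - {"dx": 0, "dy": 0, "dz": -0.08, "rx": 0, "ry": 0, "rz": 0, "claw": 0.064}
    - {"dx": 0, "dy": 0, "dz": -0.12, "rx": 0, "ry": 0, "rz": 0, "claw": 0.064}
    - {"dx": 0, "dy": 0, "dz": -0.12, "rx": 0, "ry": 0, "rz": 0, "claw": 0.064}

```text
t: 20.18
tool_pos: [0.5402, 0.2227, 0.2065]
ee_rot: [3.131, 0.002, 2.053]
ft_force: [0.9, 0.5, 0.4]
opening: 0.0641
```

```bash
python3 go.py 0.4855 -0.3635 0.18 1.571
```

```text
[-0.4941 -0.3204  0.0242] [ 1.130e-02 -2.000e-04  4.816e-01]
```

>>> servo_tool:
  steps:
    - {"dx": -0.045, "dy": -0.029, "dz": 0, "rx": 0.011, "ry": 0, "rz": 0.04, "claw": 0.07}
    - {"dx": -0.09, "dy": -0.058, "dz": 0, "rx": 0.011, "ry": 0, "rz": 0.08, "claw": 0.085}
    - {"dx": -0.14, "dy": -0.09, "dz": 0, "rx": 0.011, "ry": 0, "rz": 0.13, "claw": 0.085}
    - {"dx": -0.19, "dy": -0.123, "dz": 0, "rx": 0.011, "ry": 0, "rz": 0.18, "claw": 0.085}
    - {"dx": -0.24, "dy": -0.156, "dz": 0, "rx": 0.011, "ry": 0, "rz": 0.23, "claw": 0.085}
    - {"dx": -0.29, "dy": -0.188, "dz": 0, "rx": 0.011, "ry": 0, "rz": 0.28, "claw": 0.085}
    - {"dx": -0.34, "dy": -0.22, "dz": 0, "rx": 0.011, "ry": 0, "rz": 0.33, "claw": 0.085}
    - {"dx": -0.39, "dy": -0.253, "dz": 0.01, "rx": 0.011, "ry": 0, "rz": 0.39, "claw": 0.085}
    - {"dx": -0.44, "dy": -0.285, "dz": 0.02, "rx": 0.011, "ry": 0, "rz": 0.44, "claw": 0.085}
    - {"dx": -0.48, "dy": -0.311, "dz": 0.024, "rx": 0.011, "ry": 0, "rz": 0.482, "claw": 0.085}
    - {"dx": -0.494, "dy": -0.32, "dz": 0.024, "rx": 0.011, "ry": 0, "rz": 0.482, "claw": 0.085}
    - {"dx": -0.494, "dy": -0.32, "dz": 0.024, "rx": 0.011, "ry": 0, "rz": 0.482, "claw": 0.085}

```text
t: 21.68
tool_pos: [0.4852, -0.3635, 0.1789]
ee_rot: [-3.141, -0.002, 1.569]
ft_force: [0.1, 1.2, -0.3]
opening: 0.0851
```

```bash
python3 wl.py w6; python3 - <<'E'
from h import *
im,d=cams.read_camera("top"); cv2.imwrite("pics/t6.png",im[100:330,120:500])
E
python3 go.py 0.4855 -0.3635 0.02 1.571
```

```text
21.725 [ 0.4856 -0.3625  0.1795] [-3.1412e+00 -2.0000e-03  1.5707e+00] [-0.75  0.26  0.23  1.55  0.    0.82]
dark 21 393 30 [ 0.1905 -0.522 ]
blue 320 238 29 [ 0.4849 -0.365 ]
[-0.0018 -0.0004  0.16  ] [-0.0001 -0.0016  0.0008]
```

View pics/t6.png

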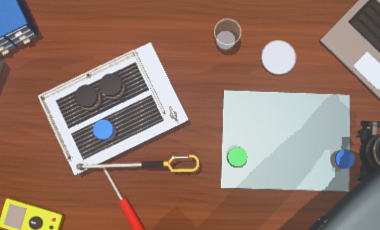

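The tub stands on the front strip at crop pixel (103,129). I grip the second tub.

>>> servo_tool:
  newtons: 35
  steps:
    - {"dx": -0.002, "dy": 0, "dz": 0.05, "rx": 0, "ry": -0.002, "rz": 0, "claw": 0.085}
    - {"dx": -0.002, "dy": 0, "dz": 0.1, "rx": 0, "ry": -0.002, "rz": 0, "claw": 0.085}
    - {"dx": -0.002, "dy": 0, "dz": 0.14, "rx": 0, "ry": -0.002, "rz": 0, "claw": 0.085}
    - {"dx": -0.002, "dy": 0, "dz": 0.158, "rx": 0, "ry": -0.002, "rz": 0, "claw": 0.085}
    - {"dx": -0.002, "dy": 0, "dz": 0.158, "rx": 0, "ry": -0.002, "rz": 0, "claw": 0.085}
    - {"dx": -0.002, "dy": 0, "dz": 0.158, "rx": 0, "ry": -0.002, "rz": 0, "claw": 0.04}
    - {"dx": -0.002, "dy": 0, "dz": 0.158, "rx": 0, "ry": -0.002, "rz": 0, "claw": 0.04}
    - {"dx": -0.002, "dy": 0, "dz": 0.158, "rx": 0, "ry": -0.002, "rz": 0, "claw": 0.04}
    - {"dx": -0.002, "dy": 0, "dz": 0.158, "rx": 0, "ry": -0.002, "rz": 0, "claw": 0.04}
    - {"dx": -0.002, "dy": 0, "dz": 0.158, "rx": 0, "ry": -0.002, "rz": 0, "claw": 0.04}
    - {"dx": -0.002, "dy": 0, "dz": 0.158, "rx": 0, "ry": -0.002, "rz": 0, "claw": 0.04}

```text
t: 23.15
tool_pos: [0.4874, -0.3651, 0.0247]
ee_rot: [3.138, 0.004, 1.572]
ft_force: [0.1, -0.5, 5.9]
opening: 0.0475
```

>>> servo_tool:
  steps:
    - {"dx": 0, "dy": 0, "dz": -0.06, "rx": 0, "ry": 0, "rz": 0, "claw": 0.04}
    - {"dx": 0, "dy": 0, "dz": -0.12, "rx": 0, "ry": 0, "rz": 0, "claw": 0.04}
    - {"dx": 0, "dy": 0, "dz": -0.18, "rx": 0, "ry": 0, "rz": 0, "claw": 0.04}
    - {"dx": 0, "dy": 0, "dz": -0.18, "rx": 0, "ry": 0, "rz": 0, "claw": 0.04}

```text
t: 23.65
tool_pos: [0.4895, -0.3671, 0.2129]
ee_rot: [3.128, 0.013, 1.571]
ft_force: [0.2, 0.3, -1.0]
opening: 0.0474
```

```bash
python3 go.py 0.5635 0.1725 0.2 2.052
```

```text
[0.5397 0.0743 0.0068] [ 0.0104  0.0163 -0.4805]
```

>>> servo_tool:
  steps:
    - {"dx": 0.05, "dy": 0.007, "dz": 0.005, "rx": 0.01, "ry": 0.016, "rz": -0.04, "claw": 0.04}
    - {"dx": 0.1, "dy": 0.014, "dz": 0.005, "rx": 0.01, "ry": 0.016, "rz": -0.08, "claw": 0.04}
    - {"dx": 0.155, "dy": 0.021, "dz": 0.005, "rx": 0.01, "ry": 0.016, "rz": -0.13, "claw": 0.04}
    - {"dx": 0.21, "dy": 0.029, "dz": 0.005, "rx": 0.01, "ry": 0.016, "rz": -0.18, "claw": 0.04}
    - {"dx": 0.265, "dy": 0.036, "dz": 0.005, "rx": 0.01, "ry": 0.016, "rz": -0.23, "claw": 0.04}
    - {"dx": 0.32, "dy": 0.044, "dz": 0.005, "rx": 0.01, "ry": 0.016, "rz": -0.28, "claw": 0.04}
    - {"dx": 0.375, "dy": 0.052, "dz": 0.005, "rx": 0.01, "ry": 0.016, "rz": -0.33, "claw": 0.04}
    - {"dx": 0.43, "dy": 0.059, "dz": 0.005, "rx": 0.01, "ry": 0.016, "rz": -0.38, "claw": 0.04}
    - {"dx": 0.485, "dy": 0.067, "dz": 0.005, "rx": 0.01, "ry": 0.016, "rz": -0.43, "claw": 0.04}
    - {"dx": 0.525, "dy": 0.072, "dz": 0.005, "rx": 0.01, "ry": 0.016, "rz": -0.48, "claw": 0.04}
    - {"dx": 0.54, "dy": 0.074, "dz": 0.005, "rx": 0.01, "ry": 0.016, "rz": -0.48, "claw": 0.04}
    - {"dx": 0.54, "dy": 0.074, "dz": 0.005, "rx": 0.01, "ry": 0.016, "rz": -0.48, "claw": 0.04}

```text
t: 25.15
tool_pos: [0.5628, 0.1731, 0.2007]
ee_rot: [-3.14, 0.0, 2.052]
ft_force: [0.8, -0.4, -0.3]
opening: 0.047
```

```bash
python3 - <<'E'
from h import *
c,M=cam("wrist"); im,d=cams.read_camera("wrist"); cv2.imwrite("pics/w7.png",im)
m=cv2.inRange(cv2.cvtColor(im,cv2.COLOR_BGR2HSV),(98,150,80),(120,255,255))
for k in cv2.findContours(m,0,2)[0]:
    if cv2.contourArea(k)>800:
        (u,w),r=cv2.minEnclosingCircle(k); P=onz(c,M,[[u,w]],.12); print(u,w,r,P,rk(P))
E
python3 go.py 0.5635 0.1725 0.0815 2.052
```

```text
319.5 357.0 64.13471984863281 [[0.60176543 0.09537213 0.12      ]] [[-0.0437 -0.1141]]
320.5956115722656 169.12852478027344 37.89760208129883 [[0.53637095 0.22246754 0.12      ]] [[-0.0429  0.0288]]
[1.000e-04 9.000e-04 1.195e-01] [-0.0015  0.0007 -0.001 ]
```

View pics/w7.png

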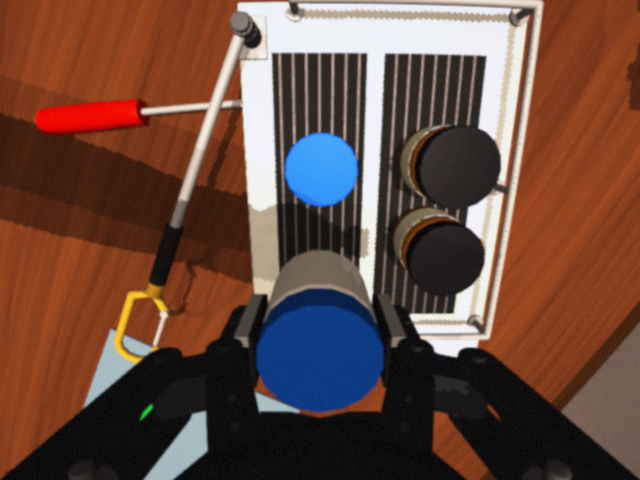

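```bash
python3 - <<'E'
from h import *
c,M=cam("wrist"); P=onz(c,M,[[458.5,166],[445.5,258]],.124); print(P,rk(P))
P=onz(c,M,[[384,54],[485,56],[273,54],[366,54]],.06);print(rk(P))
E
```

```text
[[0.61316005 0.26439763 0.124     ]
 [0.64059715 0.20832196 0.124     ]] [[ 0.0446  0.0305]
 [ 0.043  -0.0319]]
[[ 0.0047  0.1077]
 [ 0.0822  0.1077]
 [-0.0787  0.1077]
 [-0.0088  0.1076]]
```

The wrist view shows the ambers at rack (45,30) and (43,-32) mm, and the first tub at (-43,29) mm. All are within tolerance, so I lower the second tub.

>>> servo_tool:
  steps:
    - {"dx": 0, "dy": 0.001, "dz": 0.05, "rx": -0.001, "ry": 0, "rz": 0, "claw": 0.04}
    - {"dx": 0, "dy": 0.001, "dz": 0.09, "rx": -0.001, "ry": 0, "rz": 0, "claw": 0.04}
    - {"dx": 0, "dy": 0.001, "dz": 0.11, "rx": -0.001, "ry": 0, "rz": 0, "claw": 0.04}
    - {"dx": 0, "dy": 0.001, "dz": 0.117, "rx": -0.001, "ry": 0, "rz": 0, "claw": 0.04}
    - {"dx": 0, "dy": 0.001, "dz": 0.12, "rx": -0.001, "ry": 0, "rz": 0, "claw": 0.04}
    - {"dx": 0, "dy": 0.001, "dz": 0.121, "rx": -0.001, "ry": 0, "rz": 0, "claw": 0.04}
    - {"dx": 0, "dy": 0.001, "dz": 0.1215, "rx": -0.001, "ry": 0, "rz": 0, "claw": 0.04}
    - {"dx": 0, "dy": 0.001, "dz": 0.1215, "rx": -0.001, "ry": 0, "rz": 0, "claw": 0.04}

```text
t: 26.2
tool_pos: [0.5646, 0.1719, 0.0817]
ee_rot: [3.14, 0.003, 2.051]
ft_force: [-2.6, -1.9, 4.8]
opening: 0.0472
```

>>> servo_tool:
  steps:
    - {"dx": 0, "dy": 0, "dz": 0.001, "rx": 0, "ry": 0, "rz": 0, "claw": 0.04}
    - {"dx": 0, "dy": 0, "dz": 0.001, "rx": 0, "ry": 0, "rz": 0, "claw": 0.064}
    - {"dx": 0, "dy": 0, "dz": 0.001, "rx": 0, "ry": 0, "rz": 0, "claw": 0.064}
    - {"dx": 0, "dy": 0, "dz": 0.001, "rx": 0, "ry": 0, "rz": 0, "claw": 0.064}
    - {"dx": 0, "dy": 0, "dz": -0.03, "rx": 0, "ry": 0, "rz": 0, "claw": 0.064}
    - {"dx": 0, "dy": 0, "dz": -0.08, "rx": 0, "ry": 0, "rz": 0, "claw": 0.064}
    - {"dx": 0, "dy": 0, "dz": -0.12, "rx": 0, "ry": 0, "rz": 0, "claw": 0.064}
    - {"dx": 0, "dy": 0, "dz": -0.12, "rx": 0, "ry": 0, "rz": 0, "claw": 0.064}

```text
t: 27.2
tool_pos: [0.5669, 0.1727, 0.2068]
ee_rot: [3.131, 0.006, 2.051]
ft_force: [0.1, -0.5, -0.1]
opening: 0.0637
```

```bash
python3 - <<'E'
from h import *
c,M=cam("wrist"); im,d=cams.read_camera("wrist"); cv2.imwrite("pics/w8.png",im)
hsv=cv2.cvtColor(im,cv2.COLOR_BGR2HSV)
for n,lo,hi,z in(("tub",(98,150,80),(120,255,255),.12),("hook",(18,150,120),(32,255,255),.092)):
  for k in cv2.findContours(cv2.inRange(hsv,lo,hi),0,2)[0]:
    if cv2.contourArea(k)>150:
        (u,w),(a,b),t=cv2.minAreaRect(k); P=onz(c,M,[[u,w]],z); q=rk(P)[0]; print(n,round(u),round(w),round(a),round(b),P.round(4),q,"theta",np.arctan2(-.092-q[0],.12-q[1]))
E
```

```text
tub 316 247 64 66 [[0.5643 0.172  0.12  ]] [-0.0415 -0.0288] theta -0.3271841897920808
tub 314 164 73 71 [[0.5367 0.2231 0.12  ]] [-0.0423  0.0292] theta -0.5008116396761796
hook 138 317 45 79 [[0.4609 0.0358 0.092 ]] [-0.1961 -0.1018] theta 0.4388215986807722
```

View pics/w8.png

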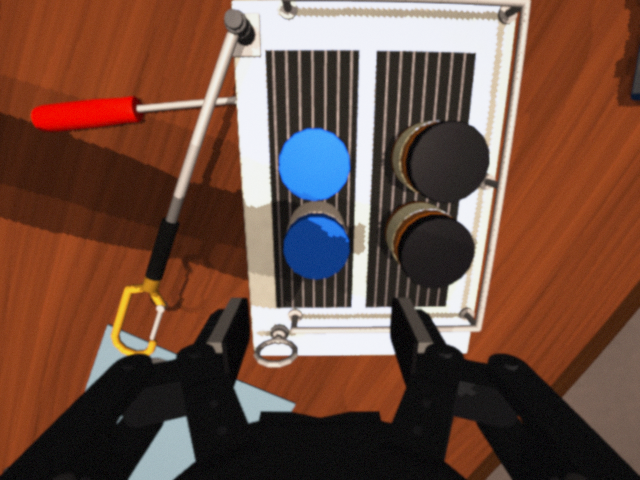

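All four jars stand upright: tubs at rack (-42,29) and (-42,-29), ambers behind them. The bar is at about 0.44 rad, with its sleeve at (162,250) and hook at (138,317); the eye is at (276,348). I'll push the sleeve with closed fingers from outside.

```bash
cat > bar.py <<'E'
from h import *; from go import delta; import sys
def C(t,off): 
    q=np.array([-.092,.12])+.175*np.array([-np.sin(t),-np.cos(t)])+off*np.array([-np.cos(t),np.sin(t)])
    return RC+EX*q[0]+EY*q[1], .481+np.pi-t
z,off=map(float,sys.argv[1:3])
for t in map(float,sys.argv[3:]):
    p,y=C(t,off); print(t,*p.round(3),*delta([*p,z],y))
E
python3 bar.py .2 .034 .44; python3 bar.py .076 .034 .44
```

```text
0.44 0.424 0.104 [ 0.0051 -0.1573  0.0031] [ 0.0029  0.0073 -1.1318]
0.44 0.424 0.104 [ 0.0056 -0.158   0.1271] [ 0.0029  0.0073 -1.1318]
```

>>> servo_tool:
  steps:
    - {"dx": 0, "dy": -0.02, "dz": 0, "rx": 0, "ry": 0, "rz": -0.15, "claw": 0.03}
    - {"dx": 0.001, "dy": -0.045, "dz": 0, "rx": 0.001, "ry": 0.002, "rz": -0.3, "claw": 0}
    - {"dx": 0.002, "dy": -0.07, "dz": 0, "rx": 0.001, "ry": 0.003, "rz": -0.45, "claw": 0}
    - {"dx": 0.003, "dy": -0.095, "dz": 0, "rx": 0.002, "ry": 0.004, "rz": -0.6, "claw": 0}
    - {"dx": 0.004, "dy": -0.12, "dz": 0, "rx": 0.002, "ry": 0.005, "rz": -0.75, "claw": 0}
    - {"dx": 0.005, "dy": -0.145, "dz": 0, "rx": 0.003, "ry": 0.006, "rz": -0.9, "claw": 0}
    - {"dx": 0.005, "dy": -0.157, "dz": 0.003, "rx": 0.003, "ry": 0.007, "rz": -1.05, "claw": 0}
    - {"dx": 0.005, "dy": -0.157, "dz": 0.003, "rx": 0.003, "ry": 0.007, "rz": -1.132, "claw": 0}
    - {"dx": 0.005, "dy": -0.157, "dz": 0.003, "rx": 0.003, "ry": 0.007, "rz": -1.132, "claw": 0}
    - {"dx": 0.005, "dy": -0.157, "dz": 0.003, "rx": 0.003, "ry": 0.007, "rz": -1.132, "claw": 0}

```text
t: 28.5
tool_pos: [0.4237, 0.1044, 0.199]
ee_rot: [-3.141, -0.002, -3.102]
ft_force: [0.4, -0.1, -0.1]
opening: 0.0002
```

```bash
python3 bar.py .076 .034 .44; python3 - <<'E'
from h import *
im,d=cams.read_camera("wrist"); cv2.imwrite("pics/w9.png",im)
print(telemetry.read_state())
E
```

```text
0.44 0.424 0.104 [-0.0004 -0.      0.123 ] [-0.0003 -0.0017 -0.001 ]
{'t': 28.55, 'qpos': array([ 8.78363222e-02, -1.86502755e-01, -1.86448248e-01,  1.57209754e+00,
       -2.01394878e-04,  4.74921437e-02]), 'qd': array([-0.00092758, -0.00140672,  0.00823608,  0.00240326, -0.00136308,
       -0.00440363]), 'effort': array([-1.27512382e-02, -2.50072575e+01,  3.20170891e+01,  1.66634854e-02,
       -1.83638440e-03,  5.02543859e-03]), 'tool_pos': array([0.42383717, 0.1044195 , 0.19929419]), 'ee_rot': array([-3.14133230e+00, -1.23573828e-03, -3.10124851e+00]), 'ft_force': array([ 0.05145529, -0.06008911,  0.41331264]), 'wrist_torque': array([-0.02680252,  0.07568774, -0.07085578]), 'opening': 0.0002746685351649859}
```

View pics/w9.png

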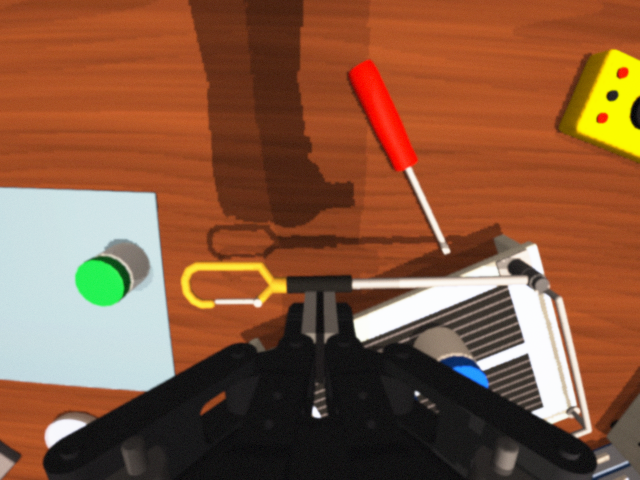

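The fingers point down near the sleeve at (320,283), and the bar runs level along row 283. I check that the plumb line clears the bar on the outer side.

```bash
python3 - <<'E'
from h import *
c,M=cam("wrist"); P=onz(c,M,[[320,283],[195,285],[520,284],[240,302]],.092); print(P.round(4),rk(P))
s=telemetry.read_state(); print(rk(s['tool_pos']))
q=rk(P)[0]; print(np.arctan2(-.092-q[0],.12-q[1]), np.hypot(-.092-q[0],.12-q[1]))
E
```

```text
[[0.4589 0.1054 0.092 ]
 [0.4648 0.0047 0.092 ]
 [0.4541 0.2688 0.092 ]
 [0.4785 0.0407 0.092 ]] [[-0.1657 -0.0391]
 [-0.207  -0.1312]
 [-0.0944  0.1079]
 [-0.1782 -0.1056]]
[-0.1972 -0.0238]
0.43380191926001144 0.17534109615261334
```

>>> servo_tool:
  steps:
    - {"dx": 0, "dy": 0, "dz": 0.05, "rx": 0, "ry": 0, "rz": 0, "claw": 0}
    - {"dx": 0, "dy": 0, "dz": 0.1, "rx": 0, "ry": 0, "rz": 0, "claw": 0}
    - {"dx": 0, "dy": 0, "dz": 0.122, "rx": 0, "ry": 0, "rz": 0, "claw": 0}
    - {"dx": 0, "dy": 0, "dz": 0.122, "rx": 0, "ry": 0, "rz": 0, "claw": 0}

```text
t: 29.05
tool_pos: [0.4215, 0.1042, 0.0748]
ee_rot: [-3.141, -0.007, -3.102]
ft_force: [-0.8, 0.1, 1.0]
opening: -0.0003
```

```bash
python3 bar.py .077 .018 .43 .4 .35 .3 .25 .2 .15 .12 .1
```

```text
0.43 0.442 0.105 [-0.0201 -0.0002 -0.0024] [-0.0005 -0.0069 -0.011 ]
0.4 0.447 0.105 [-0.0254 -0.0006 -0.0024] [-0.0004 -0.0069 -0.041 ]
0.35 0.456 0.105 [-0.0341 -0.0009 -0.0025] [-0.0002 -0.0069 -0.091 ]
0.3 0.464 0.105 [-0.0429 -0.0008 -0.0025] [-1.00e-04 -6.90e-03 -1.41e-01]
0.25 0.473 0.106 [-0.0517 -0.0002 -0.0026] [ 1.00e-04 -6.90e-03 -1.91e-01]
0.2 0.482 0.107 [-0.0605  0.0008 -0.0026] [ 0.0003 -0.0069 -0.241 ]
0.15 0.49 0.109 [-0.0691  0.0022 -0.0027] [ 0.0004 -0.0069 -0.291 ]
0.12 0.496 0.11 [-0.0743  0.0033 -0.0027] [ 0.0006 -0.0069 -0.321 ]
0.1 0.499 0.111 [-0.0777  0.0041 -0.0028] [ 0.0006 -0.0069 -0.341 ]
```

>>> servo_tool:
  steps:
    - {"dx": -0.01, "dy": 0, "dz": -0.002, "rx": 0, "ry": -0.007, "rz": -0.01, "claw": 0}
    - {"dx": -0.02, "dy": 0, "dz": -0.002, "rx": 0, "ry": -0.007, "rz": -0.02, "claw": 0}
    - {"dx": -0.027, "dy": -0.001, "dz": -0.002, "rx": 0, "ry": -0.007, "rz": -0.05, "claw": 0}
    - {"dx": -0.034, "dy": -0.001, "dz": -0.002, "rx": 0, "ry": -0.007, "rz": -0.09, "claw": 0}
    - {"dx": -0.043, "dy": -0.001, "dz": -0.002, "rx": 0, "ry": -0.007, "rz": -0.141, "claw": 0}
    - {"dx": -0.052, "dy": 0, "dz": -0.002, "rx": 0, "ry": -0.007, "rz": -0.191, "claw": 0}
    - {"dx": -0.06, "dy": 0.001, "dz": -0.002, "rx": 0, "ry": -0.007, "rz": -0.241, "claw": 0}
    - {"dx": -0.069, "dy": 0.002, "dz": -0.002, "rx": 0, "ry": -0.007, "rz": -0.291, "claw": 0}
    - {"dx": -0.074, "dy": 0.003, "dz": -0.002, "rx": 0, "ry": -0.007, "rz": -0.321, "claw": 0}
    - {"dx": -0.077, "dy": 0.004, "dz": -0.002, "rx": 0, "ry": -0.007, "rz": -0.341, "claw": 0}
    - {"dx": -0.077, "dy": 0.004, "dz": -0.002, "rx": 0, "ry": -0.007, "rz": -0.341, "claw": 0}

```text
t: 30.42
tool_pos: [0.4985, 0.1114, 0.0763]
ee_rot: [3.141, 0.0, -2.761]
ft_force: [0.0, -0.5, -0.1]
opening: -0.0002
```

```bash
python3 - <<'E'
from h import *
im,d=cams.read_camera("wrist"); cv2.imwrite("pics/w10.png",im)
im,d=cams.read_camera("scene"); cv2.imwrite("pics/s10.png",cv2.resize(im[130:290,270:480],None,fx=3,fy=3))
E
python3 bar.py .077 .018 .08 .05 .03 0 -.03 -.045 -.06
```

```text
0.08 0.502 0.112 [-0.0043 -0.0006 -0.0007] [ 0.0007  0.0001 -0.0201]
0.05 0.507 0.114 [-0.0096 -0.0009 -0.0007] [ 0.0007  0.0001 -0.0501]
0.03 0.511 0.115 [-0.0131 -0.0011 -0.0007] [ 0.0007  0.0001 -0.0701]
0.0 0.516 0.117 [-0.0184 -0.0012 -0.0007] [ 0.0007  0.0002 -0.1001]
-0.03 0.521 0.119 [-0.0237 -0.0011 -0.0007] [ 0.0007  0.0002 -0.1301]
-0.045 0.523 0.12 [-0.0263 -0.001  -0.0007] [ 0.0007  0.0002 -0.1451]
-0.06 0.525 0.121 [-0.0289 -0.0009 -0.0007] [ 0.0007  0.0002 -0.1601]
```

View pics/s10.png

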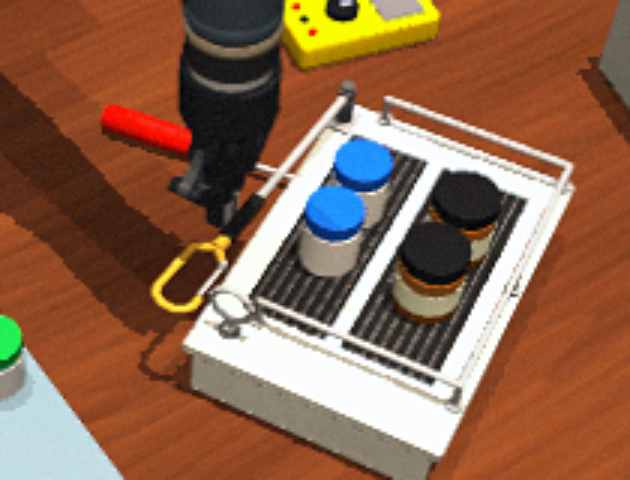

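The hook at (190,275) in the crop is just short of the eye ring at (232,305), and all jars stand. I push on.

>>> servo_tool:
  steps:
    - {"dx": -0.004, "dy": -0.001, "dz": 0, "rx": 0, "ry": 0, "rz": -0.02, "claw": 0}
    - {"dx": -0.007, "dy": -0.001, "dz": 0, "rx": 0, "ry": 0, "rz": -0.035, "claw": 0}
    - {"dx": -0.01, "dy": -0.001, "dz": 0, "rx": 0, "ry": 0, "rz": -0.05, "claw": 0}
    - {"dx": -0.013, "dy": -0.001, "dz": 0, "rx": 0, "ry": 0, "rz": -0.07, "claw": 0}
    - {"dx": -0.018, "dy": -0.001, "dz": 0, "rx": 0, "ry": 0, "rz": -0.1, "claw": 0}
    - {"dx": -0.021, "dy": -0.001, "dz": 0, "rx": 0, "ry": 0, "rz": -0.115, "claw": 0}
    - {"dx": -0.023, "dy": -0.001, "dz": 0, "rx": 0, "ry": 0, "rz": -0.13, "claw": 0}
    - {"dx": -0.023, "dy": -0.001, "dz": 0, "rx": 0, "ry": 0, "rz": -0.13, "claw": 0}

```text
t: 31.52
tool_pos: [0.521, 0.1196, 0.0764]
ee_rot: [3.141, 0.003, -2.63]
ft_force: [-0.5, 0.3, -0.4]
opening: 0.0001
```

```bash
python3 bar.py .077 .018 -.03 -.045 -.06; python3 -c "
from h import *
print(rk(telemetry.read_state()['tool_pos']))"
```

```text
-0.03 0.521 0.119 [ 0.0007 -0.0002 -0.0006] [0.001  0.0028 0.0003]
-0.045 0.523 0.12 [-0.002  -0.0004 -0.0006] [ 0.001   0.0028 -0.0147]
-0.06 0.525 0.121 [-0.0046 -0.0006 -0.0006] [ 0.0009  0.0028 -0.0297]
[-0.1041 -0.0553]
```

Force is near zero, so either the gate has already snapped or the fingers are not yet pressing. I push a few millimetres more and watch the force.

>>> servo_tool:
  steps:
    - {"dx": -0.003, "dy": 0, "dz": 0, "rx": 0, "ry": 0.002, "rz": -0.01, "claw": 0}
    - {"dx": -0.005, "dy": 0, "dz": 0, "rx": 0, "ry": 0.002, "rz": -0.015, "claw": 0}
    - {"dx": -0.005, "dy": 0, "dz": 0, "rx": 0, "ry": 0.002, "rz": -0.015, "claw": 0}

```text
t: 31.9
tool_pos: [0.522, 0.1201, 0.0763]
ee_rot: [3.141, -0.008, -2.616]
ft_force: [-10.2, -6.5, 7.4]
opening: -0.0002
```

```bash
python3 - <<'E'
from h import *
im,d=cams.read_camera("scene"); cv2.imwrite("pics/s11.png",cv2.resize(im[150:270,290:450],None,fx=5,fy=5,interpolation=cv2.INTER_CUBIC))
E
```

```text
(no output)
```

View pics/s11.png

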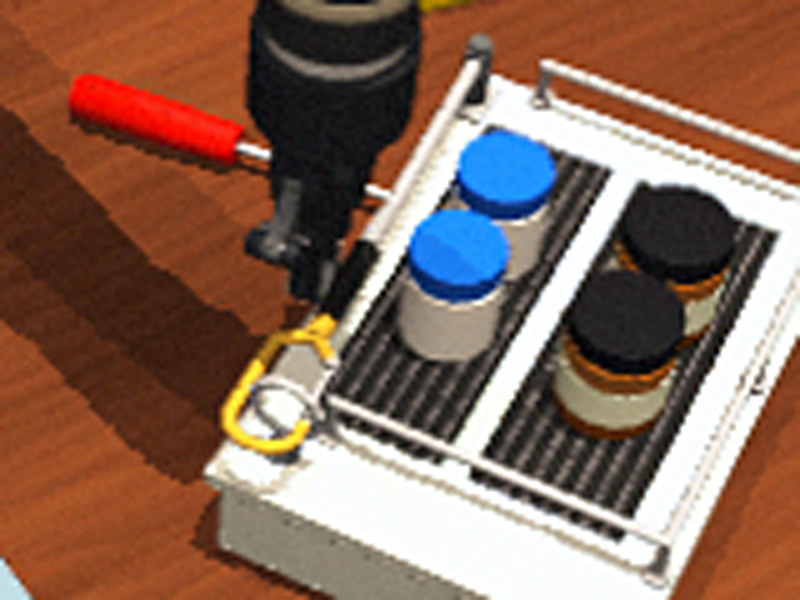

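The hook surrounds the ring wire, and a reaction of about 12 N against 5 N for the gate means the bar is on its stop. I back off and look from above.

>>> servo_tool:
  steps:
    - {"dx": 0.02, "dy": 0, "dz": 0, "rx": 0, "ry": 0, "rz": 0, "claw": 0}
    - {"dx": 0.05, "dy": 0, "dz": 0, "rx": 0, "ry": 0, "rz": 0, "claw": 0}
    - {"dx": 0.07, "dy": 0, "dz": -0.03, "rx": 0, "ry": 0, "rz": 0, "claw": 0}
    - {"dx": 0.07, "dy": 0.02, "dz": -0.08, "rx": 0, "ry": 0, "rz": 0, "claw": 0}
    - {"dx": 0.07, "dy": 0.04, "dz": -0.13, "rx": 0, "ry": 0, "rz": 0, "claw": 0}
    - {"dx": 0.07, "dy": 0.05, "dz": -0.14, "rx": 0, "ry": 0, "rz": 0, "claw": 0}
    - {"dx": 0.07, "dy": 0.05, "dz": -0.14, "rx": 0, "ry": 0, "rz": 0, "claw": 0}
    - {"dx": 0.07, "dy": 0.05, "dz": -0.14, "rx": 0, "ry": 0, "rz": 0, "claw": 0}

```text
t: 32.95
tool_pos: [0.4369, 0.1285, 0.215]
ee_rot: [3.14, -0.01, -2.616]
ft_force: [0.0, -0.8, 0.1]
opening: -0.0002
```

```bash
python3 - <<'E'
from h import *
c,M=cam("scene"); im,d=cams.read_camera("scene"); a=cv2.resize(im[190:260,320:400],(800,700),interpolation=cv2.INTER_CUBIC)[:600]; b,_=cams.read_camera("top")
b2=cv2.resize(b[180:280,190:310],(480,400),interpolation=cv2.INTER_CUBIC)
o=np.zeros((600,800,3),np.uint8); o[:400,:320]=cv2.resize(im[195:245,325:365],(320,400),interpolation=cv2.INTER_CUBIC); o[:400,320:]=b2
cv2.imwrite("pics/f.png",o[:400]); 
c,M=cam("top"); m=cv2.inRange(cv2.cvtColor(b,cv2.COLOR_BGR2HSV),(18,150,120),(32,255,255)); m[:,:240]=0
for k in cv2.findContours(m,0,2)[0]:
    if cv2.contourArea(k)>30:
        (u,w),s,t=cv2.minAreaRect(k); q=rk(onz(c,M,[[u,w]],.092))[0]; print(u,w,s,q,np.arctan2(-.092-q[0],.12-q[1]))
E
```

```text
(no output)
```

View pics/f.png

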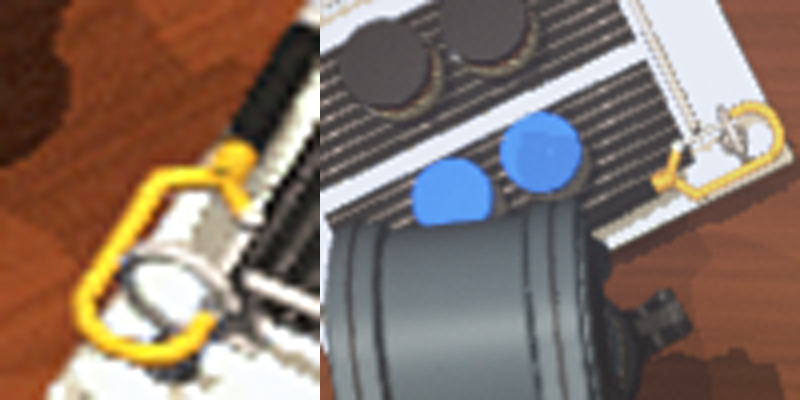

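The hook encloses the ring wire, but the thin gate can't be made out against the white rack, so I take a closer wrist view for the last picture.

```bash
python3 go.py 0.562 0.05 0.17 -2.616
```

```text
[-0.0697 -0.1307  0.0437] [ 0.0018 -0.0112 -0.0002]
```

>>> servo_tool:
  steps:
    - {"dx": -0.02, "dy": -0.04, "dz": 0, "rx": 0, "ry": -0.011, "rz": 0, "claw": 0}
    - {"dx": -0.04, "dy": -0.08, "dz": 0, "rx": 0, "ry": -0.011, "rz": 0, "claw": 0}
    - {"dx": -0.06, "dy": -0.115, "dz": 0.02, "rx": 0, "ry": -0.011, "rz": 0, "claw": 0}
    - {"dx": -0.07, "dy": -0.13, "dz": 0.043, "rx": 0, "ry": -0.011, "rz": 0, "claw": 0}
    - {"dx": -0.07, "dy": -0.13, "dz": 0.043, "rx": 0, "ry": -0.011, "rz": 0, "claw": 0}
    - {"dx": -0.07, "dy": -0.13, "dz": 0.043, "rx": 0, "ry": -0.011, "rz": 0, "claw": 0}

```text
t: 33.8
tool_pos: [0.5612, 0.0508, 0.1704]
ee_rot: [3.139, -0.002, -2.616]
ft_force: [0.6, -0.4, 1.1]
opening: -0.0003
```

```bash
python3 - <<'E'
from h import *
c,M=cam("wrist"); im,d=cams.read_camera("wrist"); cv2.imwrite("pics/w12f.png",im)
b=cv2.cvtColor(im,cv2.COLOR_BGR2HSV); m=cv2.inRange(b,(18,140,90),(32,255,255)); ys,xs=np.where(m); u,v=int(np.median(xs)),int(np.median(ys)); print(u,v,len(xs))
# bar angle from hook outline centre
(a,bb),s,t=cv2.minAreaRect(np.c_[xs,ys].astype(np.float32)); q=rk(onz(c,M,[[a,bb]],.092))[0]; print(a,bb,s,q,np.arctan2(-.092-q[0],.12-q[1]))
x0,y0=max(0,min(u-80,480)),max(0,min(v-60,360)); cv2.imwrite("pics/w12.png",cv2.resize(im[y0:y0+120,x0:x0+160],(800,600),interpolation=cv2.INTER_CUBIC))
E
```

```text
346 271 1684
335.5 276.0 (52.0, 123.0) [-0.0846 -0.123 ] -0.030443266545788362
```

View pics/w12.png

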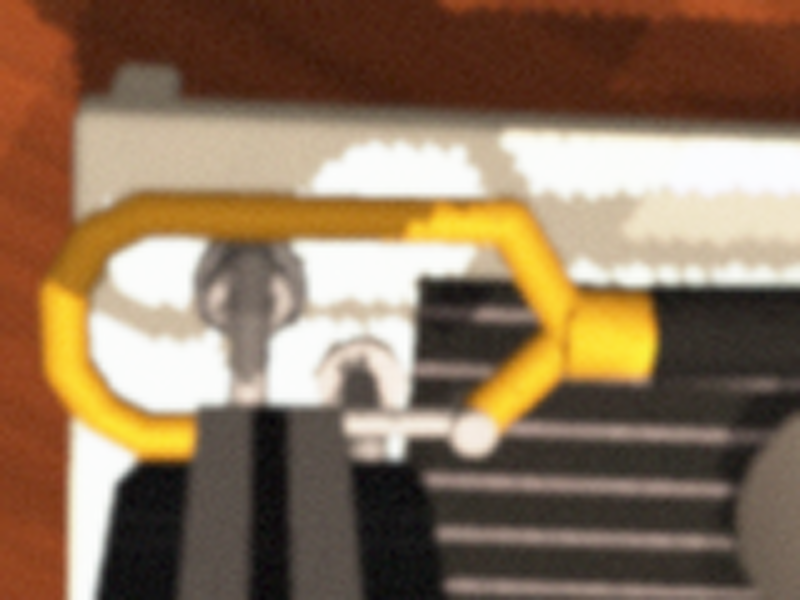

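The gate lies straight along the hook from its pivot (470,430) toward the nose, so it is shut. The ring wire sits inside at (245,280), and the bar reads about -0.03. I retreat, check once more in numbers and hand in.

>>> servo_tool:
  steps:
    - {"dx": 0, "dy": 0, "dz": -0.05, "rx": 0, "ry": 0, "rz": 0, "claw": 0}
    - {"dx": 0.03, "dy": -0.03, "dz": -0.1, "rx": 0, "ry": 0, "rz": 0, "claw": 0}
    - {"dx": 0.08, "dy": -0.08, "dz": -0.12, "rx": 0, "ry": 0, "rz": 0, "claw": 0}
    - {"dx": 0.12, "dy": -0.12, "dz": -0.12, "rx": 0, "ry": 0, "rz": 0, "claw": 0}
    - {"dx": 0.14, "dy": -0.16, "dz": -0.12, "rx": 0, "ry": 0, "rz": 0, "claw": 0}
    - {"dx": 0.14, "dy": -0.16, "dz": -0.12, "rx": 0, "ry": 0, "rz": 0, "claw": 0}
    - {"dx": 0.14, "dy": -0.16, "dz": -0.12, "rx": 0, "ry": 0, "rz": 0, "claw": 0}

```text
t: 34.72
tool_pos: [0.5207, -0.1571, 0.2921]
ee_rot: [3.14, 0.001, -2.616]
ft_force: [-0.9, 0.1, 0.2]
opening: 0.0006
```

```bash
python3 - <<'E'
from h import *
c,M=cam("top"); im,d=cams.read_camera("top"); b=cv2.cvtColor(im,cv2.COLOR_BGR2HSV)
for n,lo,hi,z,mn in(("tub",(100,150,100),(118,255,255),.12,120),("hook",(18,120,120),(32,255,255),.092,30),("clear",(45,120,80),(75,255,255),.059,100)):
  m=cv2.inRange(b,lo,hi); m[:,:180]=0; m[:140]=0; m[290:]=0
  for k in cv2.findContours(m,0,2)[0]:
    if cv2.contourArea(k)>mn: (u,v),r=cv2.minEnclosingCircle(k); P=onz(c,M,[[u,v]],z); print(n,round(u),round(v),round(r,1),P[0,:2].round(3),rk(P)[0])
# amber lids by height: depth points above the deck
vv,uu=np.mgrid[150:265,165:300]; z=d[150:265,165:300].ravel(); P=depthpt(c,M,np.c_[uu.ravel(),vv.ravel()],z); q=rk(P)
k=(abs(P[:,2]-.122)<.012)&(abs(q[:,1])<.09)&(abs(q[:,0])<.09)
for sx in(0,1):
  for sy in(0,1):
    j=k&((q[:,0]>0)==sx)&((q[:,1]>0)==sy); print(sx,sy,j.sum(),q[j].mean(0).round(4) if j.any() else "",P[j,2].mean().round(4) if j.any() else "")
print(telemetry.read_state()['tool_pos'],telemetry.read_state()['ft_force'])
E
```

```text
tub 222 229 10.0 [0.538 0.223] [-0.041   0.0282]
tub 245 218 10.0 [0.567 0.172] [-0.0395 -0.0302]
hook 289 218 17.3 [0.572 0.07 ] [-0.0816 -0.1231]
clear 357 256 9.3 [ 0.486 -0.098] [-0.2362 -0.2322]
0 0 327 [-0.04   -0.0297] 0.1192
0 1 316 [-0.0418  0.0279] 0.1195
1 0 405 [ 0.0459 -0.0337] 0.1235
1 1 425 [0.0472 0.0292] 0.1232
[ 0.52087893 -0.15662969  0.29201641] [ 0.06694121 -0.31905119  0.4073509 ]
```

```bash
python3 -c "
from station import close_job
print(close_job())"
```

```text
the job is handed in; nothing more can be done
None
```

The jars are put away and the retaining bar is latched; I handed the job in at about 35 s of the 210 s allowed. There were two amber jars and two tubs in this scene.

| Item | Rack x (mm) | Rack y (mm) | Gap to neighbour |
|---|---|---|---|
| Amber jar | 47 | 29 | about 9 mm |
| Amber jar | 46 | -34 | about 9 mm |
| Tub | -42 | 28 | about 10 mm |
| Tub | -40 | -30 | about 10 mm |

- **Jars:** the last check from the top camera's depth found the lids at 119 mm (tubs) and 123 mm (ambers), which fits upright jars standing on the deck.
- **Bar:** I pushed the sleeve until about 12 N came back, so the bar is on its stop. A close wrist view showed the ring's wire inside the hook and the bar at about -0.03 rad. The gate lies straight, though a finger hid its very tip.
- **Other things:** the gripper stayed clear of the other things on the bench. The green-lidded jar was measured again at the end: it read within about 7 mm of its first position, and the first mask caught only part of its lid. The others were only seen in place in the pictures.
- **Disagreements:** the wrist and top views of the rack differed by about 2 mm. My very first move call was refused by the interface, and nothing moved.

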